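Ready a laboratory mixer for moving: clear, index and lock its deck

TASK

The bench mixer has to be made ready for moving. First take every square jar off its round deck and put it in the grey tray; then turn the deck, by pushing on its edge posts, until the notch in its rim faces the pointer on the housing; then fit every locking key from the white rack into a slot of the deck, its T-head lengthwise through the slot until its collar rests flat on the deck, and give it a quarter turn so that it is locked. Leave the other things on the bench alone.

Things in the scene. Friction and masses are not known exactly. Their poses are not given: they have to be found in the camera images.
- mixer: fixed white bench mixer: round drum 252 mm across; console (45 mm high) out to 195 mm on its +x side, black pointer block (64 mm high, 124 to 163 mm from the axis) on its -x side. Origin on the drum's axis at bench level, z up; the deck's top is at z = 64 mm. 1 to 6 mm below the deck is a fixed plate with 48 x 21 mm slots: keys pass both only when the notch faces the pointer.
- deck (a joint): angle of the deck (rad) about the vertical axis, anticlockwise from above; 0: notch faces the pointer. Aluminium disc 240 mm across, 8 mm thick, with three radial through-slots, a rim notch 21 mm wide and 19 mm deep, and two upright posts. It turns stiffly (0.35 N m, 3 to 4 N at a post), has no stop near 0 (runs from -1.2 to 2.4) and stays where it is left.
- mark (a point): the pointer's tip, on the housing at the rim of the deck, level with the deck's top, 125 mm from the axis
- notch (a point): middle of the notch in the deck's rim, level with the deck's top, 110 mm from the axis
- post0 (a point): top centre of one steel post on the deck: upright, 12 mm across, 20 mm high above the deck, 108 mm from the axis, 60 degrees anticlockwise of slot0 and 120 degrees clockwise of the notch
- post1 (a point): top centre of the other such post, 60 degrees clockwise of slot0 and 120 degrees anticlockwise of the notch
- slot0 (a point): centre of a slot in the deck, level with the deck's top, 74 mm from the axis; x along the slot's length (radial, outwards), z up. Slot 46 mm long, 13 mm wide. Opposite the notch.
- slot1 (a point): centre of a slot in the deck, level with the deck's top, 74 mm from the axis; x along the slot's length (radial, outwards), z up. Slot 46 mm long, 13 mm wide. 120 degrees anticlockwise of slot0.
- slot2 (a point): centre of a slot in the deck, level with the deck's top, 74 mm from the axis; x along the slot's length (radial, outwards), z up. Slot 46 mm long, 13 mm wide. 240 degrees anticlockwise of slot0.
- rack: fixed white block 64 x 180 x 30 mm (x, y, z), origin at the centre of its underside, with three rectangular holes 38 x 13 mm, 55 mm apart along y, in which the keys hang, their collars resting on its top
- key0: locking key, 60 g (may be absent): T-head 34 (along x) x 8 x 6 mm, its top 16 mm and its bevelled bottom 25 mm below the collar's underside; shank 8 mm; round collar 26 mm across, 4 mm thick; black grip tab 30 (x) x 10 (y) mm, 4 to 32 mm above the collar's underside. Origin: centre of the collar's underside, z up. Starts upright in the rack; fits any slot; locked with x across the slot.
- key1: locking key, 60 g (may be absent): T-head 34 (along x) x 8 x 6 mm, its top 16 mm and its bevelled bottom 25 mm below the collar's underside; shank 8 mm; round collar 26 mm across, 4 mm thick; black grip tab 30 (x) x 10 (y) mm, 4 to 32 mm above the collar's underside. Origin: centre of the collar's underside, z up. Starts upright in the rack; fits any slot; locked with x across the slot.
- key2: locking key, 60 g (may be absent): T-head 34 (along x) x 8 x 6 mm, its top 16 mm and its bevelled bottom 25 mm below the collar's underside; shank 8 mm; round collar 26 mm across, 4 mm thick; black grip tab 30 (x) x 10 (y) mm, 4 to 32 mm above the collar's underside. Origin: centre of the collar's underside, z up. Starts upright in the rack; fits any slot; locked with x across the slot.
- tray: fixed grey open tray 130 x 180 x 30 mm (x, y, z), walls and floor 4 to 5 mm thick, origin at the centre of its underside
- jar0: amber square jar, about 90 g (may be absent): 38 x 38 mm and 34 mm high, with a round white cap 34 mm across and 12 mm high on top (46 mm in all). Origin at the centre of its underside, z up; sides along x and y. Starts standing on the deck.
- jar1: amber square jar, about 90 g (may be absent): 38 x 38 mm and 34 mm high, with a round white cap 34 mm across and 12 mm high on top (46 mm in all). Origin at the centre of its underside, z up; sides along x and y. Starts standing on the deck.
- jar2: amber square jar, about 90 g (may be absent): 38 x 38 mm and 34 mm high, with a round white cap 34 mm across and 12 mm high on top (46 mm in all). Origin at the centre of its underside, z up; sides along x and y. Starts standing on the deck.
- flask: bystander, leave alone: clear bottle with an orange cap, 60 mm across, 130 mm high; origin at its underside
- pot: bystander, leave alone: round clear pot with a white cap, 56 mm across, 60 mm high; origin at its underside
- beaker: bystander, leave alone: clear open beaker, 66 mm across, 85 mm high; origin at its underside
- tipbox: bystander, leave alone: blue box 80 x 120 x 50 mm; origin at its underside

How it is judged (in metres and radians):
On the way, in this order (a step that is already met when the one before it is completed fails the run):
1. every jar is in the tray (x of jar0 in the frame of tray between -0.062 and 0.062 m and y of jar0 in the frame of tray between -0.087 and 0.087 m and z of each of jar0, jar1, jar2 in the frame of tray below 0.06 m and linear speed of each of jar0, jar1, jar2 below 0.03 m/s and x of jar1 in the frame of tray between -0.062 and 0.062 m and y of jar1 in the frame of tray between -0.087 and 0.087 m and x of jar2 in the frame of tray between -0.062 and 0.062 m and y of jar2 in the frame of tray between -0.087 and 0.087 m), for 0.2 s.
2. the deck's notch faces the pointer (value of joint deck between -0.07 and 0.07 rad and velocity of joint deck between -0.1 and 0.1 rad/s), for 0.2 s.
3. every key is through a slot and turned a quarter turn (((horizontal distance between key0 and slot0 below 0.012 m and z of key0 in the frame of slot0 between -0.004 and 0.004 m and angle between the x axis of key0 and the x axis of slot0, either way round above 1.2 rad) or (horizontal distance between key0 and slot1 below 0.012 m and z of key0 in the frame of slot1 between -0.004 and 0.004 m and angle between the x axis of key0 and the x axis of slot1, either way round above 1.2 rad) or (horizontal distance between key0 and slot2 below 0.012 m and z of key0 in the frame of slot2 between -0.004 and 0.004 m and angle between the x axis of key0 and the x axis of slot2, either way round above 1.2 rad)) and ((horizontal distance between key1 and slot0 below 0.012 m and z of key1 in the frame of slot0 between -0.004 and 0.004 m and angle between the x axis of key1 and the x axis of slot0, either way round above 1.2 rad) or (horizontal distance between key1 and slot1 below 0.012 m and z of key1 in the frame of slot1 between -0.004 and 0.004 m and angle between the x axis of key1 and the x axis of slot1, either way round above 1.2 rad) or (horizontal distance between key1 and slot2 below 0.012 m and z of key1 in the frame of slot2 between -0.004 and 0.004 m and angle between the x axis of key1 and the x axis of slot2, either way round above 1.2 rad)) and ((horizontal distance between key2 and slot0 below 0.012 m and z of key2 in the frame of slot0 between -0.004 and 0.004 m and angle between the x axis of key2 and the x axis of slot0, either way round above 1.2 rad) or (horizontal distance between key2 and slot1 below 0.012 m and z of key2 in the frame of slot1 between -0.004 and 0.004 m and angle between the x axis of key2 and the x axis of slot1, either way round above 1.2 rad) or (horizontal distance between key2 and slot2 below 0.012 m and z of key2 in the frame of slot2 between -0.004 and 0.004 m and angle between the x axis of key2 and the x axis of slot2, either way round above 1.2 rad))), for 0.2 s.
At the end, for the whole second after the job is handed in: Every jar is in the tray; the notch faces the pointer within 0.07 rad (4 degrees); every key stands in a deck slot (within 12 mm of its centre, collar within 4 mm of the deck) with its T-head across the slot (within 21 degrees of a full quarter turn), all at rest (all of step 1 and all of step 3 and value of joint deck between -0.07 and 0.07 rad and linear speed of each of key0, key1, key2 below 0.02 m/s); the robot touches nothing.
It fails at once if the flask is moved by more than 30 mm (distance of flask from where it was at the start of the episode above 0.03 m).
It fails at once if the pot is moved by more than 30 mm (distance of pot from where it was at the start of the episode above 0.03 m).
It fails at once if the beaker is moved by more than 30 mm (distance of beaker from where it was at the start of the episode above 0.03 m).
It fails at once if the tipbox is moved by more than 30 mm (distance of tipbox from where it was at the start of the episode above 0.03 m).
Of jar0, jar1, jar2 only 2 to 3 are there at a start; the rules pass over those that are not, and their reading is None.
Of key0, key1, key2 only 2 to 3 are there at a start; the rules pass over those that are not, and their reading is None.
At some moment in a run one of jar0, jar1, jar2 may be knocked a few centimetres aside while the robot is not near it.
It also fails if it takes over 208 s, if anything falls off the work surface, if the arm or the gripper's body presses on something with over 40 N, if the wrist force passes 120 N, or if a joint passes its speed limit or range.

ROBOT

A 6-joint arm with a two-finger parallel gripper is mounted at the origin on the work surface. World frame = base frame: x ahead of the robot, y to its left, z up, the work surface at z = 0. Lengths are in mm, angles in rad, forces in N, time in s.
With the tool pointing down it reaches from about 350 to 975 mm from the base axis. Payload 17.4 kg.
Tool frame: the origin (TCP) lies on the mounting face of the last link; the fingertips stand 173 mm ahead of it and the grasp point (between the pads) lies 155 mm ahead of it; x points along the fingers, y is the direction in which the jaws open and shut, and the axes are right-handed (so a half turn about x gives the same grasp; the last joint's range is limited). The gripper opens to 85 mm and grips with 20 to 120 N. Pads are 22 mm wide; open, the fingers measure 114 mm over their backs; the gripper's body (76 mm by 85 mm) begins 54 mm behind the grasp point. The pads swing forward as they close: fully open they stand 13 mm farther back than shut.
Start: joints at [1.254, 0.116, 1.442, -0, 1.584, -0.038], TCP at [185.77, 648.941, 404.703] pointing down, gripper open.
Joint ranges: [-2.83, 2.83], [-0.83, 2.19], [0.07, 2.5], [-1.14, 4.28], [0.01, 3], [-2.97, 2.97]. Speed limits (rad/s): [1.89, 1.89, 2.22, 3.14, 3.14, 3.14].

INTERFACE

Orientations are given as a unit quaternion [w, x, y, z].
In Python, from cell import arm, vision, close_job, regions_of gives the robot as it stands. The module is installed in compiled form; this text tells all that it offers.
- The arm moves only by the tool servo_tool, never from a script. Its argument "series" is a list of rows, each an object with "dr": the turn, a rotation vector about the tool's x, y, z in rad, a list of three; "slide": the shift along the tool's x, y, z in m, a list of three; "claw": the finger opening in m, from 0 to 0.0854. A call has 1 to 20 rows; each row shifts and turns the commanded pose from where the row before left it, along the tool's axes as they then stand; what a row does not reach is not made up. A row lasts 1/8 s, in which the tool goes at most 62.5 mm and 10.7 degrees, less where a joint would pass 70% of its speed; a pose out of reach is approached as far as the arm can. A call is refused whole if a number of a shift passes 0.0625 or a number of a turn 0.188, either way. A call with a gripper value outside its range is refused whole. The fingers move at their own pace and stop on an object; "squeeze" is the grip in N (left out, the last holds). Time passes only in rows, so rows that do not move let the fingers close. It gives the time, the measured TCP pose, the force and the opening at its end, in the units of the state.
- arm.sense(): the state, without advancing time (a new reading comes with each control period).
- vision.grab_frame(name): name is "scene" or "side" or "wrist"; returns the picture (420x560x3 uint8, red, green, blue); there is no depth.
- vision.camera_params(name): a dict with "intrinsics" (3x3 intrinsics, pixels), "D" ([k1, k2, p1, p2, k3] as OpenCV has them; the pictures are not rectified), "eye" and "orientation" of the camera in the world; the wrist camera has in their place "T_tool_cam" (4x4, takes a point from camera to tool coordinates, whose origin is the TCP and whose axes are the tool frame's). Camera axes: x right, y down, z forward; pixel columns grow to the right and rows downward; lengths in mm; the calibration is good to about 2 mm. A picture is of the moment at which its call begins: read the wrist's pose just before it. camera_params takes no time and is no camera call.
- close_job(): hands the job in, once; it reports no verdict.
Trained networks look in the newest picture that a camera, given by its name, has taken for a name from the list of things; names that differ only in an ending like _2 or _b are one class to them, and where a whole thing is asked for, a point or a joint stands for the part that bears it (a point fixed in the world has none). Each returns a list of dicts, best first, with "conf" (0 to 1); they miss things now and then, are a little off and sometimes report something else, mostly with a low value. They report only what shows in the picture. A call takes as long as a camera call.
- regions_of(camera, name): "mask" (420x560 bool, what is visible of it) and "extent" ([centre column, centre row, width, height] in pixels, round what is visible of it).
The state is a dict: "time_s": time; "joint_positions": joint angles; "qd": joint speeds; "joint_torque": joint torques, N m; "ee_pos": TCP position; "ee_rot": TCP orientation; "contact_force": force on the tool from outside, world axes, zero at the start; "torque": the same for the moment, N m; "width": finger opening in mm.
Only numpy, scipy, OpenCV 4.12 (cv2) and the standard library are available. Lean on these libraries where they do the work, as an engineer would, in place of code of your own. Each camera call takes 0.05 s, during which the arm holds its last target. There are 200 camera calls.

## Working session

There is one attempt and no reset: what is moved stays moved. The work goes in short steps, Python scripts to look and compute and a tool call to move; the robot and the scene stay as the last step left them, time stands still between calls to the robot, and variables do not carry over. Pictures are saved under pics/ and viewed, about 12 in all and at most 16, crops included, and the job is handed in when it is done.

Besides the shell and the picture viewer there is one more tool, called after ">>>" by a JSON object that holds its "api" and its "payload", one argument or row to a line. servo_tool: Moves the arm, as the interface text tells. Its arguments: {"type":"object","properties":{"series":{"type":"array","items":{"type":"object","properties":{"dr":{"type":"array","items":{"type":"number"}},"slide":{"type":"array","items":{"type":"number"}},"claw":{"type":"number"}}}},"squeeze":{"type":"number"}},"required":["series"]}

```bash
mkdir -p pics; cat > h.py <<'E'
import numpy as np, cv2
from scipy.spatial.transform import Rotation as R
from cell import arm, vision, regions_of
def q2R(q): return R.from_quat([q[1],q[2],q[3],q[0]]).as_matrix()
def cam(name, s=None):
    p=vision.camera_params(name); K=np.array(p['intrinsics'],float); D=np.array(p['D'],float)
    if 'T_tool_cam' in p:
        s=s or arm.sense(); T=np.eye(4); T[:3,:3]=q2R(s['ee_rot']); T[:3,3]=s['ee_pos']
        M=T@np.array(p['T_tool_cam'],float); return K,D,M[:3,:3],M[:3,3]
    o=np.array(p['orientation'],float); Rm=o if o.shape==(3,3) else q2R(o)
    return K,D,Rm,np.array(p['eye'],float)
def ray(c,uv,z):
    K,D,Rm,e=c; n=cv2.undistortPoints(np.array(uv,float).reshape(-1,1,2),K,D).reshape(-1,2)
    d=np.c_[n,np.ones(len(n))]@Rm.T; return e+d*((z-e[2])/d[:,2])[:,None]
def proj(c,P):
    K,D,Rm,e=c; P=(np.array(P,float).reshape(-1,3)-e)@Rm
    return cv2.projectPoints(P,np.zeros(3),np.zeros(3),K,D)[0].reshape(-1,2)
def grab(name,fn=None):
    s=arm.sense(); im=vision.grab_frame(name); c=cam(name,s)
    if fn: cv2.imwrite('pics/'+fn,im[:,:,::-1])
    return im,c
E
python3 - <<'E'
from h import *
s=arm.sense(); print(s)
ims=[]
for n in ['scene','side','wrist']:
    im,c=grab(n); print(n,c[3],c[2][:,2],c[0][0,0]); ims.append(im)
    print(vision.camera_params(n).keys(), cam(n)[1])
    for t in ['mixer','deck','rack','key0','tray','jar0','flask','pot','beaker','tipbox']:
        r=regions_of(n,t); print(n,t,[(round(x['conf'],2),np.round(x['extent']).astype(int).tolist()) for x in r[:4]])
cv2.imwrite('pics/a.png',cv2.resize(np.vstack([np.hstack(ims[:2]),np.hstack([ims[2],ims[2]*0])])[:,:,::-1],(800,600)))
cv2.imwrite('pics/scene.png',ims[0][:,:,::-1])
print(vision.camera_params('wrist')['T_tool_cam'])
E
```

```text
{'time_s': 0.0, 'joint_positions': array([ 1.25423053e+00,  1.16544237e-01,  1.44230134e+00, -5.81575461e-07,
        1.58400764e+00, -3.77824872e-02]), 'qd': array([-0.00107938, -0.00028636, -0.00058811,  0.00157983,  0.00019738,
        0.00058732]), 'joint_torque': array([-2.82692214e-03, -7.31980991e+01, -6.32502222e+01, -1.83493967e-04,
        6.23731292e-03, -7.92698131e-06]), 'ee_pos': array([185.7534952 , 648.95668169, 403.90035793]), 'ee_rot': array([ 0.70016986,  0.09780715,  0.70032655, -0.09868463]), 'contact_force': array([-0.62918067,  0.21845744,  1.24628164]), 'torque': array([-0.01411014,  0.01435958, -0.00653056]), 'width': 85.32646198720848}
scene [1077.58067747 -692.08865751  746.61964016] [-0.46867858  0.64429374 -0.60433928] 458.7379088771586
dict_keys(['intrinsics', 'D', 'eye', 'orientation']) [-0.01843848  0.          0.          0.          0.        ]
scene mixer [(0.8, [312, 251, 134, 106])]
scene deck [(0.43, [381, 174, 42, 42]), (0.37, [296, 229, 101, 62])]
scene rack [(0.71, [322, 176, 61, 30])]
scene key0 [(0.56, [321, 164, 7, 14]), (0.56, [336, 162, 1
[... 1097 characters left out ...]
88, [218, 338, 49, 60])]
wrist [109.75010745 670.51344515 374.45006271] [ 0.29544226 -0.08475696 -0.95159347] 312.2592446373689
dict_keys(['intrinsics', 'D', 'T_tool_cam']) [-0.06074627  0.          0.          0.          0.        ]
wrist mixer []
wrist deck []
wrist rack [(0.79, [111, 408, 42, 22])]
wrist key0 []
wrist tray []
wrist jar0 [(0.71, [112, 407, 45, 18])]
wrist flask []
wrist pot []
wrist beaker []
wrist tipbox []
[[-1.79102218e-04 -3.07351292e-01  9.51596107e-01  3.02447131e+01]
 [ 9.99999189e-01 -1.25497385e-03 -2.17125480e-04 -1.81809399e-01]
 [ 1.26096203e-03  9.51595297e-01  3.07351267e-01 -7.90238349e+01]
 [ 0.00000000e+00  0.00000000e+00  0.00000000e+00  1.00000000e+00]]
```

View pics/a.png

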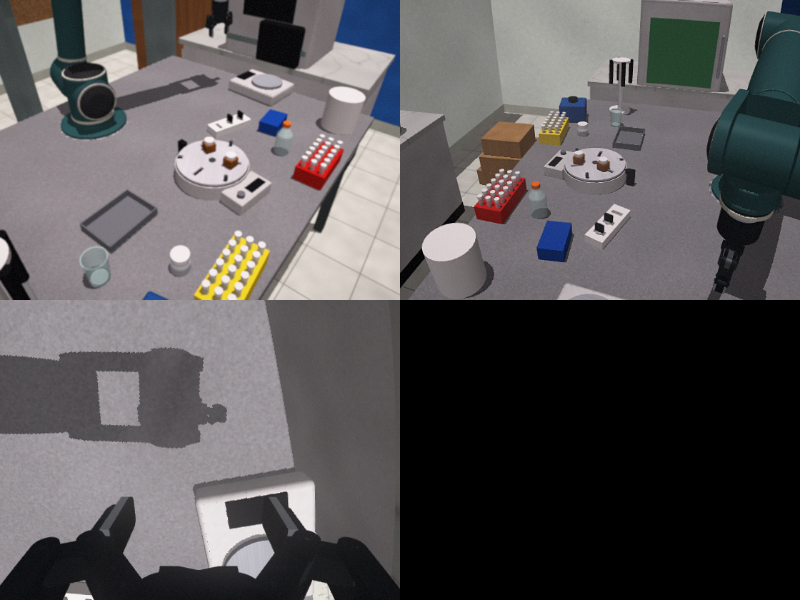

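Two jars on the deck and two keys in the rack, with the tray on the near side. Next I'll turn these into coarse positions.

```bash
python3 - <<'E'
from h import *
H={'mixer':30,'deck':64,'rack':15,'key0':50,'tray':15,'jar0':87,'flask':65,'pot':30,'beaker':42,'tipbox':25}
for n in ['scene','side']:
    im,c=grab(n)
    for t,z in H.items():
        for r in regions_of(n,t)[:3]:
            if r['conf']<.3: continue
            m=np.argwhere(r['mask'])[:,::-1].mean(0)
            print(n,t,round(r['conf'],2),np.round(m),np.round(ray(c,[r['extent'][:2],m],z)[:,:2]).tolist())
    x,y,w,h=(180,130,270,220) if n=='scene' else (150,180,250,200)
    cv2.imwrite(f'pics/{n}_c.png',cv2.resize(im[y:y+h,x:x+w,::-1],None,fx=2.9,fy=2.7,interpolation=cv2.INTER_CUBIC)[:600,:800])
E
```

```text
scene mixer 0.84 [306. 247.] [[660.0, 3.0], [641.0, 5.0]]
scene mixer 0.71 [319. 176.] [[502.0, 291.0], [493.0, 285.0]]
scene deck 0.79 [295. 230.] [[610.0, 6.0], [607.0, 5.0]]
scene rack 0.81 [319. 176.] [[489.0, 311.0], [481.0, 305.0]]
scene key0 0.61 [335. 161.] [[506.0, 356.0], [503.0, 358.0]]
scene tray 0.81 [166. 308.] [[519.0, -321.0], [513.0, -319.0]]
scene tray 0.33 [322. 224.] [[616.0, 114.0], [615.0, 117.0]]
scene jar0 0.77 [322. 224.] [[665.0, 35.0], [661.0, 37.0]]
scene jar0 0.76 [292. 204.] [[564.0, 60.0], [557.0, 60.0]]
scene flask 0.94 [397. 195.] [[728.0, 289.0], [735.0, 286.0]]
scene flask 0.37 [292. 204.] [[546.0, 79.0], [540.0, 86.0]]
scene pot 0.77 [252. 365.] [[744.0, -317.0], [747.0, -322.0]]
scene beaker 0.66 [134. 372.] [[600.0, -464.0], [599.0, -464.0]]
scene tipbox 0.87 [381. 171.] [[624.0, 431.0], [620.0, 431.0]]
side mixer 0.78 [267. 240.] [[613.0, 34.0], [612.0, 37.0]]
side deck 0.92 [273. 231.] [[591.0, 36.0], [593.0, 40.0]]
side rack 0.68 [291. 318.] [[481.0, 317.0], [481.0, 320.0]]
side key0 0.71 [291. 306.] [[483.0, 317.0], [483.0, 320.0]]
side key0 0.69 [278. 319.] [[500.0, 368.0], [501.0, 369.0]]
side tray 0.75 [320. 193.] [[516.0, -312.0], [512.0, -310.0]]
side tray 0.35 [216. 337.] [[629.0, 425.0], [629.0, 420.0]]
side jar0 0.81 [283. 230.] [[555.0, 61.0], [560.0, 64.0]]
side jar0 0.55 [250. 221.] [[659.0, 40.0], [661.0, 39.0]]
side flask 0.89 [193. 282.] [[722.0, 305.0], [725.0, 308.0]]
side pot 0.69 [255. 180.] [[751.0, -333.0], [749.0, -326.0]]
side beaker 0.61 [301. 164.] [[601.0, -466.0], [612.0, -481.0]]
side tipbox 0.68 [217. 337.] [[624.0, 435.0], [624.0, 430.0]]
```

View pics/scene_c.png

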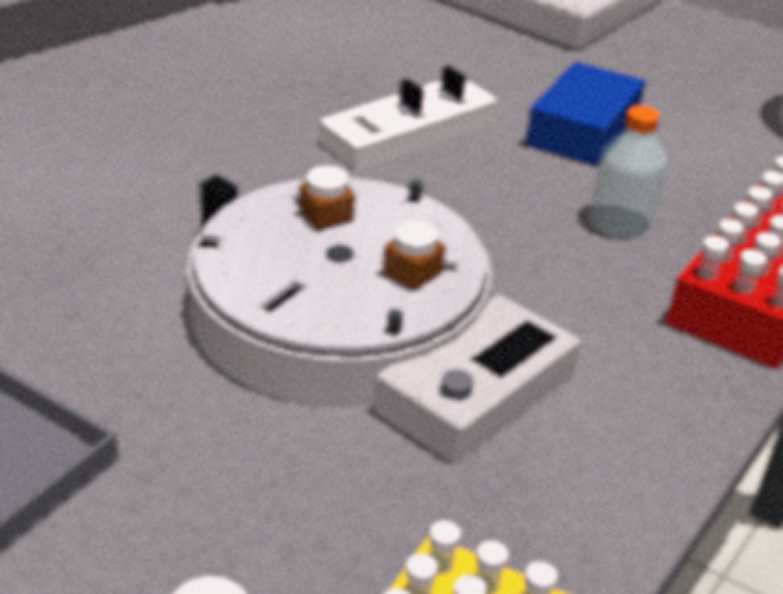

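>>> {"api": "servo_tool", "payload": {
  "series": [
    {"dr": [-0.14, 0, 0]},
    {"dr": [-0.14, 0, 0]},
    {"slide": [-0.002, -0.046, 0.0306]},
    {"slide": [-0.002, -0.046, 0.0306]},
    {"slide": [-0.002, -0.046, 0.0306]},
    {"slide": [-0.002, -0.046, 0.0306]},
    {"slide": [-0.002, -0.046, 0.0306]},
    {"slide": [-0.002, -0.046, 0.0306]},
    {"slide": [-0.002, -0.046, 0.0306]},
    {"slide": [-0.002, -0.046, 0.0306]},
    {"slide": [-0.002, -0.046, 0.0306]},
    {"slide": [-0.002, -0.046, 0.0306]},
    {"slide": [-0.002, -0.046, 0.0306]},
    {"slide": [-0.002, -0.046, 0.0306]},
    {"slide": [-0.002, -0.046, 0.0306]},
    {},
    {}
  ]
}}

```text
invalid input
```

```bash
cat >> h.py <<'E'
def psi(s): 
    M=q2R(s['ee_rot']); return np.arctan2(M[1,2],M[0,2]), M[2,0]
E
python3 - <<'E'
from h import *
s=arm.sense(); print(s['time_s'],s['ee_pos'],psi(s))
im,c=grab('wrist','w1.png')
for t,z in {'mixer':30,'deck':64,'jar0':87}.items():
    for r in regions_of('wrist',t)[:3]:
        m=np.argwhere(r['mask'])[:,::-1].mean(0); print(t,r['conf'],r['extent'],m,ray(c,[m],z))
E
```

```text
2.75 [185.78962262 648.94092167 404.68178523] (np.float64(-0.2788622215534303), np.float64(-0.9999999965188527))
mixer 0.4 [111.8, 406.6, 40.0, 23.1] [109.03152585 408.5964691 ] [[439.2634952  307.72569078  30.        ]]
```

View pics/w1.png

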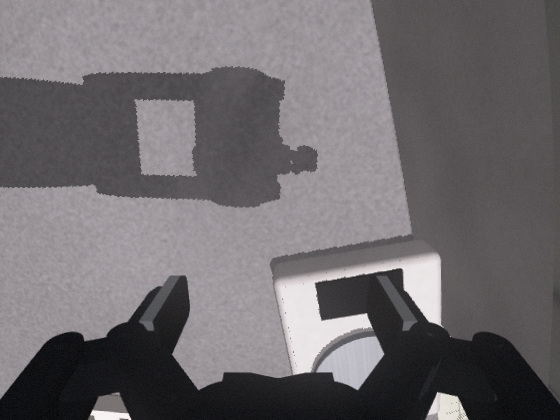

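The call was refused, so nothing moved. The picture shows only the arm's shadow and a balance. I'll send full rows this time.

>>> {"api": "servo_tool", "payload": {
  "series": [
    {"dr": [-0.14, 0, 0], "slide": [0, 0, 0], "claw": 0.085},
    {"dr": [-0.14, 0, 0], "slide": [0, 0, 0], "claw": 0.085},
    {"dr": [0, 0, 0], "slide": [-0.002, -0.046, 0.0306], "claw": 0.085},
    {"dr": [0, 0, 0], "slide": [-0.002, -0.046, 0.0306], "claw": 0.085},
    {"dr": [0, 0, 0], "slide": [-0.002, -0.046, 0.0306], "claw": 0.085},
    {"dr": [0, 0, 0], "slide": [-0.002, -0.046, 0.0306], "claw": 0.085},
    {"dr": [0, 0, 0], "slide": [-0.002, -0.046, 0.0306], "claw": 0.085},
    {"dr": [0, 0, 0], "slide": [-0.002, -0.046, 0.0306], "claw": 0.085},
    {"dr": [0, 0, 0], "slide": [-0.002, -0.046, 0.0306], "claw": 0.085},
    {"dr": [0, 0, 0], "slide": [-0.002, -0.046, 0.0306], "claw": 0.085},
    {"dr": [0, 0, 0], "slide": [-0.002, -0.046, 0.0306], "claw": 0.085},
    {"dr": [0, 0, 0], "slide": [-0.002, -0.046, 0.0306], "claw": 0.085},
    {"dr": [0, 0, 0], "slide": [-0.002, -0.046, 0.0306], "claw": 0.085},
    {"dr": [0, 0, 0], "slide": [-0.002, -0.046, 0.0306], "claw": 0.085},
    {"dr": [0, 0, 0], "slide": [-0.002, -0.046, 0.0306], "claw": 0.085},
    {"dr": [0, 0, 0], "slide": [0, 0, 0], "claw": 0.085}
  ],
  "squeeze": 40
}}

```text
time_s: 4.95
ee_pos: [585.6, 48.7, 430.2]
ee_rot: [0.707, 0.001, 0.707, -0.001]
contact_force: [0.2, -0.2, 0.8]
width: 84.9
```

```bash
python3 - <<'E'
from h import *
s=arm.sense(); print(s['time_s'],s['ee_pos'],psi(s))
im,c=grab('wrist','w2.png')
for t,z in {'mixer':30,'deck':64,'jar0':87}.items():
    for r in regions_of('wrist',t)[:3]:
        m=np.argwhere(r['mask'])[:,::-1].mean(0); print(t,r['conf'],r['extent'],m,ray(c,[m],z))
E
```

```text
4.95 [585.59966022  48.72329609 430.2436736 ] (np.float64(-0.0023497497773054465), np.float64(-0.999999705401544))
mixer 0.84 [259.0, 189.5, 222.2, 298.4] [254.54874546 200.78358797] [[603.407634    20.03607405  30.        ]]
deck 0.8 [258.8, 192.2, 217.5, 211.7] [255.59212765 191.99367515] [[584.50917039  24.08411112  64.        ]]
jar0 0.74 [272.4, 264.3, 37.4, 42.4] [269.13844086 263.4327957 ] [[660.07499592  38.70130664  87.        ]]
jar0 0.59 [294.0, 171.4, 47.3, 52.1] [292.00989487 170.56709957] [[557.23997136  62.93320179  87.        ]]
jar0 0.44 [259.3, 193.8, 212.6, 209.1] [255.57949981 192.16858883] [[579.35475289  25.756296    87.        ]]
```

View pics/w2.png

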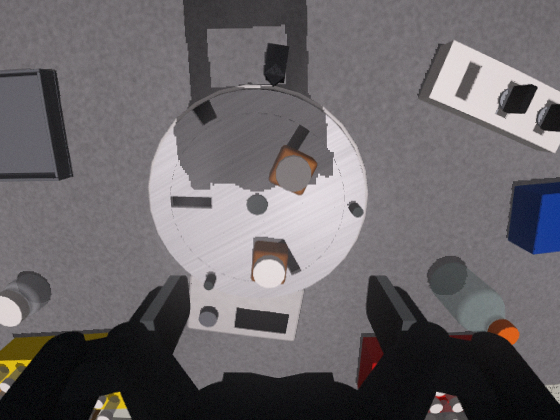

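The whole mixer is in view. The hub is at (257,204), the notch at (204,111), the posts at (358,209) and (210,281), and the pointer at about (275,62). The jars are at (293,171) and (269,263), and the tray is on the left.

```bash
python3 - <<'E'
from h import *
im=cv2.imread('pics/w2.png')[:,:,::-1].copy(); c=cam('wrist')
def p(n,uv,z): print(n,np.round(ray(c,[uv],z)[0],1)); return ray(c,[uv],z)[0]
h=p('hub',(257,204),64); n=p('notch',(204,111),64); a=p('post1',(356.5,207),84); b=p('post0',(209.5,275),84); s=p('slotA',(191,202),64)
p('slot B vis',(302,133),64); p('slotC vis',(295,262),64)
p('rim L',(149,200),64);p('rim R',(368,200),64);p('rim T',(262,85),64);q=p('ptr',(278,80),64)
p('consoleL',(206,329),45);p('consoleR',(295,339),45)
for nm,v in [('notch',n),('post1',a),('post0',b),('slotA',s),('ptr',q)]:
    d=v-h; print(nm,np.degrees(np.arctan2(d[1],d[0])),np.hypot(*d[:2]))
# jars
for r in regions_of('wrist','jar0')[:2]:
    m=r['mask'].astype(np.uint8); ct=max(cv2.findContours(m,0,1)[0],key=cv2.contourArea).reshape(-1,2)
    for z in (64,98,110):
        w=ray(c,ct,z)[:,:2].astype(np.float32); print(z,cv2.minAreaRect(w))
E
```

```text
hub [597.  29.  64.]
notch [497.7 -23.8  64. ]
post1 [594.7 135.5  84. ]
post0 [675.2 -25.4  84. ]
slotA [594.7 -44.9  64. ]
slot B vis [520.   77.5  64. ]
slotC vis [668.3  72.8  64. ]
rim L [592.2 -92.4  64. ]
rim R [592.2 153.1  64. ]
rim T [472.9  36.3  64. ]
ptr [468.2  52.4  64. ]
consoleL [779.2 -45.8  45. ]
consoleR [795.3  76.2  45. ]
notch -151.98595686563087 112.47386371260278
post1 91.24152121362862 106.46262072232606
post0 -34.860226559766076 95.24605835757876
slotA -91.82157717902372 73.96698086609526
ptr 169.73769069323544 130.93369111757835
64 ((672.472412109375, 41.81062698364258), (42.10728073120117, 60.0829963684082), 84.1389389038086)
98 ((655.5342407226562, 42.83050537109375), (37.85340118408203, 54.013160705566406), 84.1389389038086)
110 ((649.55615234375, 43.190460205078125), (36.35202407836914, 51.8708381652832), 84.1389389038086)
64 ((560.2236938476562, 67.67308044433594), (43.90278244018555, 45.10102844238281), 64.80496978759766)
98 ((554.6256713867188, 66.08016967773438), (39.467498779296875, 40.54472732543945), 64.80501556396484)
110 ((552.6497802734375, 65.51799011230469), (37.90211486816406, 38.93656921386719), 64.8050308227539)
```

>>> {"api": "servo_tool", "payload": {
  "series": [
    {"dr": [0.1, 0, 0], "slide": [0, 0, 0], "claw": 0.085},
    {"dr": [0, 0, 0], "slide": [0.03, 0, 0.0374], "claw": 0.085},
    {"dr": [0, 0, 0], "slide": [0.03, 0, 0.0374], "claw": 0.085},
    {"dr": [0, 0, 0], "slide": [0.04, 0, 0], "claw": 0.085},
    {"dr": [0, 0, 0], "slide": [0.04, 0, 0], "claw": 0.085},
    {"dr": [0, 0, 0], "slide": [0.03, 0, 0], "claw": 0.085},
    {"dr": [0, 0, 0], "slide": [0.019, 0, 0], "claw": 0.085},
    {"dr": [0, 0, 0], "slide": [0, 0, 0], "claw": 0.06},
    {"dr": [0, 0, 0], "slide": [0, 0, 0], "claw": 0.03},
    {"dr": [0, 0, 0], "slide": [0, 0, 0], "claw": 0.03},
    {"dr": [0, 0, 0], "slide": [0, 0, 0], "claw": 0.03},
    {"dr": [0, 0, 0], "slide": [0, 0, 0], "claw": 0.03},
    {"dr": [0, 0, 0], "slide": [-0.03, 0, 0], "claw": 0.03},
    {"dr": [0, 0, 0], "slide": [-0.05, 0, 0], "claw": 0.03},
    {"dr": [0, 0, 0], "slide": [-0.05, 0, 0], "claw": 0.03},
    {"dr": [0, 0, 0], "slide": [0, 0, 0], "claw": 0.03}
  ],
  "squeeze": 40
}}

```text
time_s: 7.2
ee_pos: [658.8, 44.0, 377.4]
ee_rot: [0.709, 0.035, 0.704, -0.035]
contact_force: [-0.2, 0.2, -1.8]
width: 37.5
```

```bash
python3 - <<'E'
from h import *
im=vision.grab_frame('scene'); c=cam('scene')
s=arm.sense();print(s['ee_pos'],s['width'],psi(s))
for r in regions_of('scene','tray')[:2]:
    m=r['mask'].astype(np.uint8); ct=max(cv2.findContours(m,0,1)[0],key=cv2.contourArea).reshape(-1,2)
    w=ray(c,ct,30)[:,:2].astype(np.float32); print(r['conf'],cv2.minAreaRect(w))
for r in regions_of('scene','jar0')[:3]: print(r['conf'],r['extent'])
p=cv2.imread('pics/w2.png')
E
```

```text
[658.6881505   44.03338284 374.22391362] 37.308621884977896 (np.float64(-0.0988318347083873), np.float64(-0.9999922679616183))
0.71 ((576.8021240234375, 57.31953430175781), (249.90054321289062, 254.13156127929688), 42.63083267211914)
0.6 ((520.6234130859375, -317.9443664550781), (153.8447265625, 193.88613891601562), 0.4966457486152649)
0.68 [292.9, 205.1, 25.6, 24.5]
```

>>> {"api": "servo_tool", "payload": {
  "series": [
    {"dr": [0, 0, 0], "slide": [-0.005, -0.0478, -0.0157], "claw": 0.03},
    {"dr": [0, 0, 0], "slide": [-0.005, -0.0478, -0.0157], "claw": 0.03},
    {"dr": [0, 0, 0], "slide": [-0.005, -0.0478, -0.0157], "claw": 0.03},
    {"dr": [0, 0, 0], "slide": [-0.005, -0.0478, -0.0157], "claw": 0.03},
    {"dr": [0, 0, 0], "slide": [-0.005, -0.0478, -0.0157], "claw": 0.03},
    {"dr": [0, 0, 0], "slide": [-0.005, -0.0478, -0.0157], "claw": 0.03},
    {"dr": [0, 0, 0], "slide": [-0.005, -0.0478, -0.0157], "claw": 0.03},
    {"dr": [0, 0, 0], "slide": [0, 0, 0], "claw": 0.03},
    {"dr": [0, 0, 0], "slide": [0, 0, 0], "claw": 0.03}
  ]
}}

```text
time_s: 8.48
ee_pos: [516.4, -278.0, 405.5]
ee_rot: [0.706, 0.035, 0.707, -0.035]
contact_force: [0.1, -0.1, -0.9]
width: 37.3
```

```bash
python3 - <<'E'
from h import *
s=arm.sense(); print(s['time_s'],s['ee_pos'],psi(s),s['width'])
im,c=grab('wrist','w3.png')
for t,z in {'tray':30}.items():
    for r in regions_of('wrist',t)[:2]:
        m=r['mask'].astype(np.uint8); ct=max(cv2.findContours(m,0,1)[0],key=cv2.contourArea).reshape(-1,2)
        w=ray(c,ct,30)[:,:2].astype(np.float32); print(r['conf'],r['extent'],cv2.minAreaRect(w))
E
```

```text
8.475 [ 516.39701226 -277.99406523  405.48614024] (np.float64(-0.09934541798485513), np.float64(-0.9999984313165022)) 37.32572651926493
0.76 [244.4, 186.1, 173.4, 125.1] ((509.9406433105469, -312.4737243652344), (180.0429229736328, 131.9994659423828), 89.58141326904297)
```

View pics/w3.png

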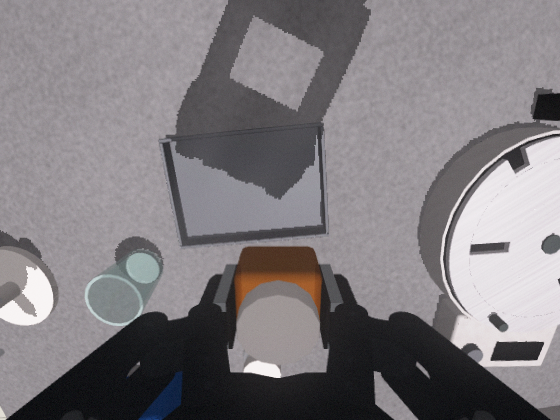

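>>> {"api": "servo_tool", "payload": {
  "series": [
    {"dr": [-0.1, 0, 0], "slide": [0, 0, 0], "claw": 0.03},
    {"dr": [0, 0, 0], "slide": [0.05, 0.002, -0.006], "claw": 0.03},
    {"dr": [0, 0, 0], "slide": [0.05, 0, 0], "claw": 0.03},
    {"dr": [0, 0, 0], "slide": [0.05, 0, 0], "claw": 0.03},
    {"dr": [0, 0, 0], "slide": [0.04, 0, 0], "claw": 0.03},
    {"dr": [0, 0, 0], "slide": [0.02, 0, 0], "claw": 0.03},
    {"dr": [0, 0, 0], "slide": [0.011, 0, 0], "claw": 0.03},
    {"dr": [0, 0, 0], "slide": [0, 0, 0], "claw": 0.03},
    {"dr": [0, 0, 0], "slide": [0, 0, 0], "claw": 0.03},
    {"dr": [0, 0, 0], "slide": [0, 0, 0], "claw": 0.052},
    {"dr": [0, 0, 0], "slide": [0, 0, 0], "claw": 0.052},
    {"dr": [0, 0, 0], "slide": [0, 0, 0], "claw": 0.052},
    {"dr": [0, 0, 0], "slide": [-0.03, 0, 0], "claw": 0.055},
    {"dr": [0, 0, 0], "slide": [-0.06, 0, 0], "claw": 0.085},
    {"dr": [0, 0, 0], "slide": [-0.06, 0, 0], "claw": 0.085},
    {"dr": [0, 0, 0], "slide": [-0.06, 0, 0], "claw": 0.085}
  ]
}}

```text
time_s: 10.58
ee_pos: [510.0, -275.9, 397.8]
ee_rot: [0.707, -0.0, 0.707, 0.0]
contact_force: [0.7, -0.5, -0.2]
width: 84.8
```

>>> {"api": "servo_tool", "payload": {
  "series": [
    {"dr": [0, 0, 0], "slide": [0, 0.048, 0.0043], "claw": 0.085},
    {"dr": [0, 0, 0], "slide": [0, 0.048, 0.0043], "claw": 0.085},
    {"dr": [0, 0, 0], "slide": [0, 0.048, 0.0043], "claw": 0.085},
    {"dr": [0, 0, 0], "slide": [0, 0.048, 0.0043], "claw": 0.085},
    {"dr": [0, 0, 0], "slide": [0, 0.048, 0.0043], "claw": 0.085},
    {"dr": [0, 0, 0], "slide": [0, 0.048, 0.0043], "claw": 0.085},
    {"dr": [0, 0, 0], "slide": [0, 0.048, 0.0043], "claw": 0.085},
    {"dr": [0, 0, 0], "slide": [0, 0, 0], "claw": 0.085}
  ]
}}

```text
time_s: 11.58
ee_pos: [540.0, 62.4, 395.7]
ee_rot: [0.707, -0.001, 0.707, 0.002]
contact_force: [0.1, -1.2, 0.0]
width: 84.9
```

```bash
python3 - <<'E'
from h import *
s=arm.sense(); print(s['time_s'],s['ee_pos'],psi(s),s['width'])
im,c=grab('wrist','w4.png')
for r in regions_of('wrist','jar0')[:2]:
        m=r['mask'].astype(np.uint8); ct=max(cv2.findContours(m,0,1)[0],key=cv2.contourArea).reshape(-1,2)
        w=ray(c,ct,98)[:,:2].astype(np.float32); print(r['conf'],r['extent'],cv2.minAreaRect(w))
grab('scene')
for r in regions_of('scene','jar0')[:3]: print(r['conf'],r['extent'],ray(cam('scene'),[r['extent'][:2]],87),ray(cam('scene'),[r['extent'][:2]],27))
E
```

```text
11.575 [539.98089797  62.40891358 395.70988657] (np.float64(0.004518055397456644), np.float64(-0.9999999285113411)) 84.91386069804287
0.75 [277.7, 225.4, 50.4, 53.1] ((554.7568969726562, 62.66189193725586), (40.10711669921875, 46.72385787963867), 65.50727081298828)
0.61 [7.4, 166.9, 8.5, 29.1] ((501.2181701660156, -182.12527465820312), (12.831853866577148, 30.335329055786133), 75.31686401367188)
0.89 [295.2, 205.5, 24.6, 28.6] [[568.35656196  58.96934601  87.        ]] [[522.03676632 127.28671783  27.        ]]
0.64 [181.4, 295.4, 27.1, 31.6] [[ 567.20612421 -315.42750866   87.        ]] [[ 520.78168301 -281.16584094   27.        ]]
0.33 [322.4, 176.8, 61.6, 31.2] [[549.65471804 210.27485419  87.        ]] [[501.63377439 292.35520384  27.        ]]
```

>>> {"api": "servo_tool", "payload": {
  "series": [
    {"dr": [0.145, 0, 0], "slide": [0, 0, 0], "claw": 0.085},
    {"dr": [0.145, 0, 0], "slide": [0, 0, 0], "claw": 0.085},
    {"dr": [0.145, 0, 0], "slide": [0, 0, 0], "claw": 0.085},
    {"dr": [0, 0, 0], "slide": [0.03, 0.008, 0.014], "claw": 0.085},
    {"dr": [0, 0, 0], "slide": [0.05, 0, 0], "claw": 0.085},
    {"dr": [0, 0, 0], "slide": [0.04, 0, 0], "claw": 0.085},
    {"dr": [0, 0, 0], "slide": [0.025, 0, 0], "claw": 0.085},
    {"dr": [0, 0, 0], "slide": [0.01, 0, 0], "claw": 0.085},
    {"dr": [0, 0, 0], "slide": [0, 0, 0], "claw": 0.06},
    {"dr": [0, 0, 0], "slide": [0, 0, 0], "claw": 0.03},
    {"dr": [0, 0, 0], "slide": [0, 0, 0], "claw": 0.03},
    {"dr": [0, 0, 0], "slide": [0, 0, 0], "claw": 0.03},
    {"dr": [0, 0, 0], "slide": [0, 0, 0], "claw": 0.03},
    {"dr": [0, 0, 0], "slide": [-0.03, 0, 0], "claw": 0.03},
    {"dr": [0, 0, 0], "slide": [-0.05, 0, 0], "claw": 0.03},
    {"dr": [-0.145, 0, 0], "slide": [-0.05, 0, 0], "claw": 0.03},
    {"dr": [-0.145, 0, 0], "slide": [0, 0, 0], "claw": 0.03},
    {"dr": [-0.145, 0, 0], "slide": [0, 0, 0], "claw": 0.03},
    {"dr": [0, 0, 0], "slide": [0, 0, 0], "claw": 0.03}
  ]
}}

```text
time_s: 14.15
ee_pos: [556.0, 61.4, 371.1]
ee_rot: [0.707, -0.0, 0.707, 0.0]
contact_force: [0.4, 0.3, -0.7]
width: 37.7
```

>>> {"api": "servo_tool", "payload": {
  "series": [
    {"dr": [0, 0, 0], "slide": [0, -0.0512, -0.0058], "claw": 0.03},
    {"dr": [0, 0, 0], "slide": [0, -0.0512, -0.0058], "claw": 0.03},
    {"dr": [0, 0, 0], "slide": [0, -0.0512, -0.0058], "claw": 0.03},
    {"dr": [0, 0, 0], "slide": [0, -0.0512, -0.0058], "claw": 0.03},
    {"dr": [0, 0, 0], "slide": [0, -0.0512, -0.0058], "claw": 0.03},
    {"dr": [0, 0, 0], "slide": [0, -0.0512, -0.0058], "claw": 0.03},
    {"dr": [0, 0, 0], "slide": [0, -0.0512, -0.0058], "claw": 0.03},
    {"dr": [0, 0, 0], "slide": [0, -0.0512, -0.0058], "claw": 0.03},
    {"dr": [0, 0, 0], "slide": [0, 0, 0], "claw": 0.03},
    {"dr": [0, 0, 0], "slide": [0, 0, 0], "claw": 0.03}
  ]
}}

```text
time_s: 15.4
ee_pos: [510.2, -348.1, 370.6]
ee_rot: [0.707, 0.001, 0.707, -0.0]
contact_force: [-0.1, 0.1, -1.4]
width: 37.1
```

```bash
python3 - <<'E'
from h import *
s=arm.sense(); print(s['time_s'],s['ee_pos'],psi(s),s['width'])
im,c=grab('wrist','w5.png')
for r in regions_of('wrist','jar0')[:3]: print(r['conf'],r['extent'],ray(c,[r['extent'][:2]],30))
E
```

```text
15.4 [ 510.21189353 -348.13228393  370.5625031 ] (np.float64(-0.0013911236572780718), np.float64(-0.9999998530954705)) 37.13662625574033
0.88 [277.2, 303.5, 88.9, 122.7] [[ 634.5910054  -348.99776747   30.        ]]
0.64 [348.0, 199.4, 42.3, 39.1] [[ 511.29515351 -275.82697856   30.        ]]
0.34 [160.8, 288.3, 77.9, 71.0] [[ 615.01249434 -481.66647659   30.        ]]
```

First jar confirmed at (511,-276). I'll place the second beside it.

>>> {"api": "servo_tool", "payload": {
  "series": [
    {"dr": [0, 0, 0], "slide": [0.05, 0, 0], "claw": 0.03},
    {"dr": [0, 0, 0], "slide": [0.05, 0, 0], "claw": 0.03},
    {"dr": [0, 0, 0], "slide": [0.04, 0, 0], "claw": 0.03},
    {"dr": [0, 0, 0], "slide": [0.03, 0, 0], "claw": 0.03},
    {"dr": [0, 0, 0], "slide": [0.017, 0, 0], "claw": 0.03},
    {"dr": [0, 0, 0], "slide": [0, 0, 0], "claw": 0.03},
    {"dr": [0, 0, 0], "slide": [0, 0, 0], "claw": 0.03},
    {"dr": [0, 0, 0], "slide": [0, 0, 0], "claw": 0.052},
    {"dr": [0, 0, 0], "slide": [0, 0, 0], "claw": 0.052},
    {"dr": [0, 0, 0], "slide": [0, 0, 0], "claw": 0.052},
    {"dr": [0, 0, 0], "slide": [-0.03, 0, 0], "claw": 0.052},
    {"dr": [0, 0, 0], "slide": [-0.06, 0, 0], "claw": 0.052},
    {"dr": [0, 0, 0], "slide": [-0.06, 0, 0], "claw": 0.03},
    {"dr": [0, 0, 0], "slide": [-0.06, 0, 0], "claw": 0.0},
    {"dr": [0, 0, 0], "slide": [0, 0, 0], "claw": 0.0},
    {"dr": [0, 0, 0], "slide": [0, 0, 0], "claw": 0.0}
  ]
}}

```text
time_s: 17.5
ee_pos: [510.1, -348.3, 393.3]
ee_rot: [0.707, -0.0, 0.707, 0.0]
contact_force: [-0.1, 0.7, -0.6]
width: -0.0
```

```bash
python3 - <<'E'
from h import *
s=arm.sense(); print(s['time_s'],s['ee_pos'],psi(s),s['width'])
im,c=grab('wrist')
for r in regions_of('wrist','jar0')[:3]: print(r['conf'],r['extent'],ray(c,[r['extent'][:2]],30))
im,c=grab('scene','s6.png')
for r in regions_of('scene','jar0')[:3]: print(r['conf'],r['extent'],ray(c,[r['extent'][:2]],30))
E
```

```text
17.5 [ 510.11017942 -348.3010628   393.25199995] (np.float64(0.0011245026975423265), np.float64(-0.9999999695191566)) -0.031674435578511295
0.96 [343.0, 194.2, 41.6, 35.0] [[ 510.98965184 -276.73749375   30.        ]]
0.69 [277.6, 196.2, 33.7, 38.7] [[ 513.29510455 -348.48036089   30.        ]]
0.67 [529.4, 278.8, 61.2, 169.3] [[618.82139965 -31.81861777  30.        ]]
0.81 [155.7, 315.5, 31.3, 29.7] [[ 522.49155605 -351.62294811   30.        ]]
0.68 [178.5, 295.1, 24.4, 29.7] [[ 517.71723616 -286.00379748   30.        ]]
0.16 [296.9, 228.6, 98.9, 65.3] [[584.46035227  47.11527658  30.        ]]
```

>>> {"api": "servo_tool", "payload": {
  "series": [
    {"dr": [0, 0, 0], "slide": [-0.0055, 0.054, 0.0107], "claw": 0.0},
    {"dr": [0, 0, 0], "slide": [-0.0055, 0.054, 0.0107], "claw": 0.0},
    {"dr": [0, 0, 0], "slide": [-0.0055, 0.054, 0.0107], "claw": 0.0},
    {"dr": [0, 0, 0], "slide": [-0.0055, 0.054, 0.0107], "claw": 0.0},
    {"dr": [0, 0, 0], "slide": [-0.0055, 0.054, 0.0107], "claw": 0.0},
    {"dr": [0, 0, 0], "slide": [-0.0055, 0.054, 0.0107], "claw": 0.0},
    {"dr": [0, 0, 0], "slide": [-0.0055, 0.054, 0.0107], "claw": 0.0},
    {"dr": [0, 0, 0], "slide": [0, 0, 0], "claw": 0.0},
    {"dr": [0, 0, 0], "slide": [0, 0, 0], "claw": 0.0}
  ]
}}

```text
time_s: 18.82
ee_pos: [584.7, 29.6, 431.4]
ee_rot: [0.707, -0.001, 0.708, 0.0]
contact_force: [-0.2, -0.5, -0.0]
width: -0.3
```

```bash
cat >> h.py <<'E'
def topdown(im,c,z,cx,cy,half,ppm):
    "rectified view of plane z: row=+x down, col=+y right, ppm px/mm"
    n=int(2*half*ppm); g=(np.arange(n)+.5)/ppm-half
    Y,X=np.meshgrid(cy+g,cx+g); P=np.stack([X,Y,np.full_like(X,z)],-1)
    uv=proj(c,P).astype(np.float32).reshape(n,n,2)
    return cv2.remap(im,uv[...,0],uv[...,1],cv2.INTER_CUBIC)
E
python3 - <<'E'
from h import *
s=arm.sense(); print(s['time_s'],s['ee_pos'],psi(s),s['width'])
im,c=grab('wrist','w7.png')
t=topdown(im,c,64,597,29,150,2)
cv2.imwrite('pics/t7.png',t[:,:,::-1])
for r in regions_of('wrist','slot0')[:3]+regions_of('wrist','notch')[:3]+regions_of('wrist','deck')[:1]: print(r['conf'],r['extent'])
E
```

```text
18.825 [584.69312982  29.61799756 431.4129421 ] (np.float64(0.0017023397514500365), np.float64(-0.9999992494409314)) -0.2795634076827258
0.89 [272.8, 191.3, 218.0, 204.6]
0.76 [273.4, 190.6, 216.9, 204.4]
0.68 [274.3, 190.2, 213.6, 205.5]
```

View pics/t7.png

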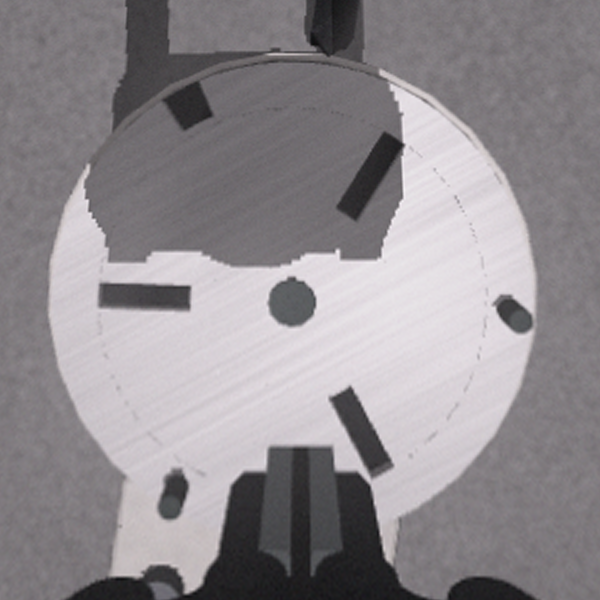

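>>> {"api": "servo_tool", "payload": {
  "series": [
    {"dr": [0.035, 0, 0], "slide": [0, 0, 0], "claw": 0.0},
    {"dr": [0, 0, 0], "slide": [0.02, 0.052, -0.0078], "claw": 0.0},
    {"dr": [0, 0, 0], "slide": [0.02, 0.052, -0.0078], "claw": 0.0},
    {"dr": [0, 0, 0], "slide": [0.05, 0, 0], "claw": 0.0},
    {"dr": [0, 0, 0], "slide": [0.05, 0, 0], "claw": 0.0},
    {"dr": [0, 0, 0], "slide": [0.03, 0, 0], "claw": 0.0},
    {"dr": [0, 0, 0], "slide": [0.018, 0, 0], "claw": 0.0},
    {"dr": [0, 0, 0], "slide": [0, 0, 0], "claw": 0.0},
    {"dr": [0, 0, 0], "slide": [0, 0, 0], "claw": 0.0}
  ]
}}

```text
time_s: 20.15
ee_pos: [573.0, 134.2, 245.7]
ee_rot: [0.708, 0.012, 0.706, -0.012]
contact_force: [0.7, -0.7, 1.2]
width: -0.2
```

>>> {"api": "servo_tool", "payload": {
  "series": [
    {"dr": [0, 0, 0], "slide": [0, 0, 0.006], "claw": 0.0},
    {"dr": [0, 0, 0], "slide": [0, 0, 0.006], "claw": 0.0},
    {"dr": [0.06, 0, 0], "slide": [0, 0.0008, 0.0065], "claw": 0.0},
    {"dr": [0.06, 0, 0], "slide": [0, 0.0008, 0.0065], "claw": 0.0},
    {"dr": [0.06, 0, 0], "slide": [0, 0.0008, 0.0065], "claw": 0.0},
    {"dr": [0.06, 0, 0], "slide": [0, 0.0008, 0.0065], "claw": 0.0},
    {"dr": [0.06, 0, 0], "slide": [0, 0.0008, 0.0065], "claw": 0.0},
    {"dr": [0.06, 0, 0], "slide": [0, 0.0008, 0.0065], "claw": 0.0},
    {"dr": [0.06, 0, 0], "slide": [0, 0.0008, 0.0065], "claw": 0.0},
    {"dr": [0.06, 0, 0], "slide": [0, 0.0008, 0.0065], "claw": 0.0},
    {"dr": [0.06, 0, 0], "slide": [0, 0.0008, 0.0065], "claw": 0.0},
    {"dr": [0.06, 0, 0], "slide": [0, 0.0008, 0.0065], "claw": 0.0},
    {"dr": [0, 0, 0], "slide": [0, 0, 0], "claw": 0.0}
  ]
}}

```text
time_s: 21.78
ee_pos: [648.5, 122.1, 244.3]
ee_rot: [0.672, 0.22, 0.672, -0.22]
contact_force: [-1.2, 0.3, 0.1]
width: -0.2
```

```bash
python3 - <<'E'
from h import *
s=arm.sense(); print(s['time_s'],s['ee_pos'],psi(s),s['contact_force'])
im,c=grab('wrist'); t=topdown(im,c,64,597,29,150,2); im2,c2=grab('scene'); t2=topdown(im2,c2,64,597,29,150,2)
cv2.imwrite('pics/t8.png',cv2.resize(np.hstack([t,t2])[:,:,::-1],(1200,600))[:, :800] if 0 else cv2.resize(np.hstack([t,t2]),(800,400))[:,:,::-1])
E
```

```text
21.775 [648.52683495 122.06368617 244.31451526] (np.float64(-0.63377168653197), np.float64(-0.999999976477253)) [-1.19003054  0.32070938  0.09821936]
```

View pics/t8.png

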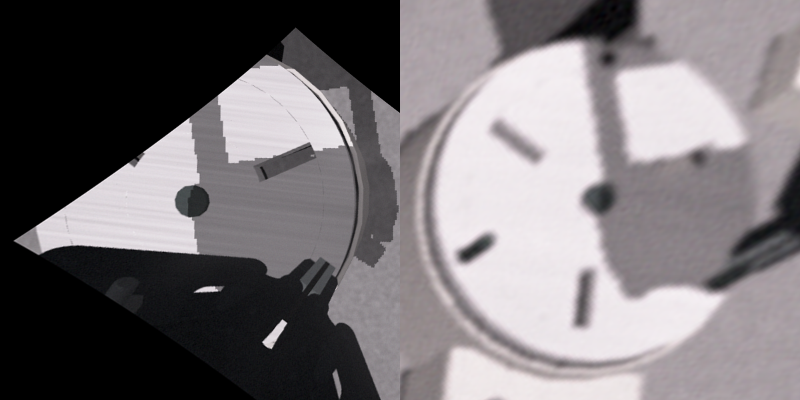

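>>> {"api": "servo_tool", "payload": {
  "series": [
    {"dr": [0, 0, 0], "slide": [0, 0, -0.012], "claw": 0.0},
    {"dr": [0, 0, 0], "slide": [-0.04, 0, 0], "claw": 0.0},
    {"dr": [-0.16, 0, 0], "slide": [-0.05, 0, 0], "claw": 0.0},
    {"dr": [-0.16, 0, 0], "slide": [-0.05, 0, 0], "claw": 0.0},
    {"dr": [-0.16, 0, 0], "slide": [-0.03, 0, 0], "claw": 0.0},
    {"dr": [-0.154, 0, 0], "slide": [-0.016, 0, 0], "claw": 0.0},
    {"dr": [0, 0, 0], "slide": [0, -0.05, -0.027], "claw": 0.0},
    {"dr": [0, 0, 0], "slide": [0, -0.051, -0.027], "claw": 0.0},
    {"dr": [0, 0, 0], "slide": [0, 0, 0], "claw": 0.0},
    {"dr": [0, 0, 0], "slide": [0, 0, 0], "claw": 0.0}
  ]
}}

```text
time_s: 23.12
ee_pos: [584.1, 28.7, 430.5]
ee_rot: [0.707, -0.0, 0.707, 0.0]
contact_force: [0.4, -0.1, 0.2]
width: 0.1
```

```bash
python3 - <<'E'
from h import *
s=arm.sense(); print(s['time_s'],s['ee_pos'],psi(s),s['contact_force'])
im,c=grab('wrist','w9.png'); t=topdown(im,c,64,597,26,135,4.4)
cv2.imwrite('pics/t9.png',t[:,:,::-1])
# dark hub + slots segmentation
g=cv2.cvtColor(topdown(im,c,64,597,26,150,4),cv2.COLOR_RGB2GRAY)
E
```

```text
23.125 [584.07824949  28.74594624 430.4540726 ] (np.float64(0.0003937037447827664), np.float64(-0.9999997769570652)) [ 0.37861468 -0.07373804  0.21857936]
```

View pics/t9.png

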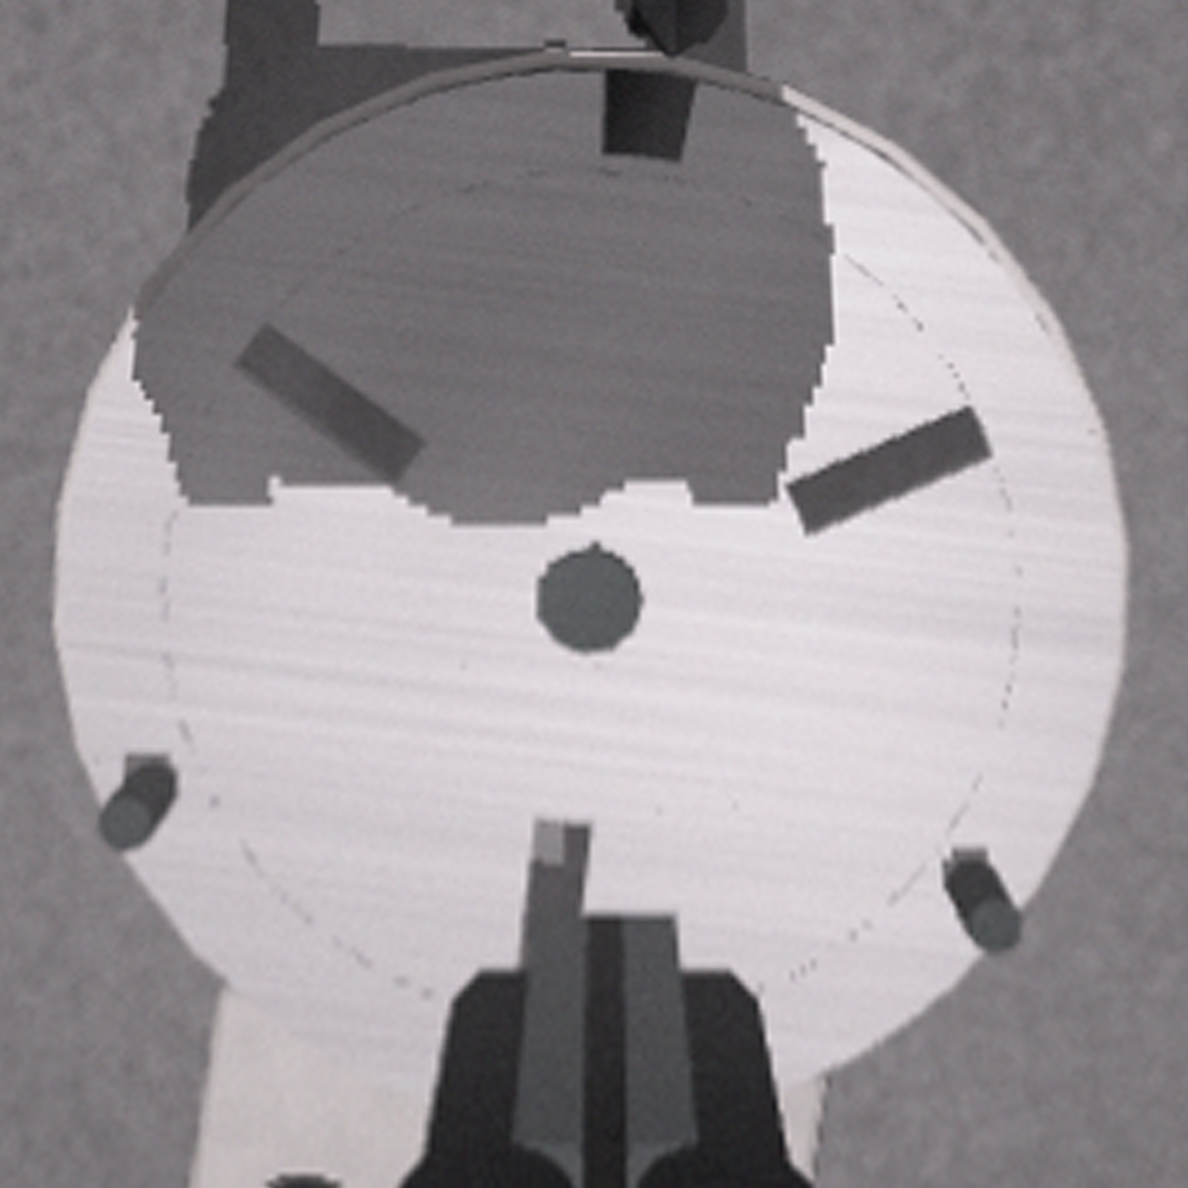

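>>> {"api": "servo_tool", "payload": {
  "series": [
    {"dr": [0, 0, 0], "slide": [0, 0.0502, 0.0274], "claw": 0.0},
    {"dr": [0, 0, 0], "slide": [0, 0.0502, 0.0274], "claw": 0.0},
    {"dr": [0.1585, 0, 0], "slide": [0.02, 0, 0], "claw": 0.0},
    {"dr": [0.1585, 0, 0], "slide": [0.04, 0, 0], "claw": 0.0},
    {"dr": [0.1585, 0, 0], "slide": [0.04, 0, 0], "claw": 0.0},
    {"dr": [0.1585, 0, 0], "slide": [0.04, 0, 0], "claw": 0.0},
    {"dr": [0, 0, 0], "slide": [0.03, 0, 0], "claw": 0.0},
    {"dr": [0, 0, 0], "slide": [0.016, 0, 0], "claw": 0.0},
    {"dr": [0, 0, 0], "slide": [0, 0, 0], "claw": 0.0},
    {"dr": [0, 0, 0], "slide": [0, 0, 0], "claw": 0.0}
  ]
}}

```text
time_s: 24.42
ee_pos: [639.5, 129.0, 245.6]
ee_rot: [0.672, 0.22, 0.671, -0.22]
contact_force: [0.2, 0.5, 0.1]
width: -0.3
```

>>> {"api": "servo_tool", "payload": {
  "series": [
    {"dr": [0, 0, 0], "slide": [0, 0, 0.006], "claw": 0.0},
    {"dr": [0, 0, 0], "slide": [0, 0, 0.0053], "claw": 0.0},
    {"dr": [0, 0, 0], "slide": [0, 0, 0.0015], "claw": 0.0},
    {"dr": [0, 0, 0], "slide": [0, 0, 0.0015], "claw": 0.0},
    {"dr": [0, 0, 0], "slide": [0, 0, 0], "claw": 0.0},
    {"dr": [0, 0, 0], "slide": [0, 0, 0], "claw": 0.0},
    {"dr": [0, 0, 0], "slide": [0, 0, -0.015], "claw": 0.0},
    {"dr": [0, 0, 0], "slide": [-0.04, 0, 0], "claw": 0.0},
    {"dr": [-0.16, 0, 0], "slide": [-0.05, 0, 0], "claw": 0.0},
    {"dr": [-0.16, 0, 0], "slide": [-0.05, 0, 0], "claw": 0.0},
    {"dr": [-0.16, 0, 0], "slide": [-0.03, 0, 0], "claw": 0.0},
    {"dr": [-0.154, 0, 0], "slide": [-0.016, 0, 0], "claw": 0.0},
    {"dr": [0, 0, 0], "slide": [0, -0.05, -0.027], "claw": 0.0},
    {"dr": [0, 0, 0], "slide": [0, -0.051, -0.027], "claw": 0.02},
    {"dr": [0, 0, 0], "slide": [0, 0, 0], "claw": 0.04},
    {"dr": [0, 0, 0], "slide": [0, 0, 0], "claw": 0.05},
    {"dr": [0, 0, 0], "slide": [0, 0, 0], "claw": 0.05}
  ]
}}

```text
time_s: 26.55
ee_pos: [584.9, 29.1, 430.0]
ee_rot: [0.707, -0.0, 0.707, 0.001]
contact_force: [0.6, 0.3, 0.2]
width: 50.3
```

```bash
cat >> h.py <<'E'
def deckfit(im,c,ax,th,show=None):
    "refine axis & slot0 angle by matching dark slots in rectified gray (slots dark relative to local median)"
    from scipy.optimize import minimize
    S=3; N=300; t=topdown(im,c,64,ax[0],ax[1],N/2,S)
    g=cv2.cvtColor(t,cv2.COLOR_RGB2GRAY).astype(np.float32); g=g-cv2.medianBlur(g.astype(np.uint8),101).astype(np.float32)
    g=cv2.GaussianBlur(np.clip(g,-60,60),(0,0),2)
    u,v=np.meshgrid(np.arange(-22,22.1,1),np.arange(-5.5,5.6,1)); inn=np.c_[u.ravel()+74,v.ravel()]
    u2,v2=np.meshgrid(np.arange(-27,27.1,1),np.arange(-11,11.1,1)); o=(abs(u2)>24.5)|(abs(v2)>8); out=np.c_[u2[o]+74,v2[o]]
    def samp(P,p,k):
        a=p[2]+k*2*np.pi/3; x=p[0]+P[:,0]*np.cos(a)-P[:,1]*np.sin(a); y=p[1]+P[:,0]*np.sin(a)+P[:,1]*np.cos(a)
        return cv2.remap(g,((y-ax[1]+N/2)*S-.5).astype(np.float32),((x-ax[0]+N/2)*S-.5).astype(np.float32),1).mean()
    ks=[0,1,2] if show is None else show
    f=lambda p:sum(samp(inn,p,k)-samp(out,p,k) for k in ks)
    r=minimize(f,[ax[0],ax[1],th],method='Nelder-Mead',options=dict(initial_simplex=[[ax[0],ax[1],th],[ax[0]+3,ax[1],th],[ax[0],ax[1]+3,th],[ax[0],ax[1],th+.04]],xatol=.01,fatol=.01))
    return r.x,r.fun
E
python3 - <<'E'
from h import *
s=arm.sense(); print(s['time_s'],s['ee_pos'],psi(s),s['contact_force'])
im=cv2.imread('pics/w9.png')[:,:,::-1].copy(); s0=dict(s); s0['ee_pos']=np.array([584.08,28.75,430.45]); s0['ee_rot']=[.7071068,0,.7071068,0]
print('before',deckfit(im,cam('wrist',s0),(598.4,25.1),-.12,[1,2]))
im,c=grab('wrist','w10.png'); print('after',deckfit(im,c,(598.4,25.1),-.13,[1,2]))
cv2.imwrite('pics/rackv.png',im[:,:,::-1])
for r in regions_of('wrist','key0')[:4]+regions_of('wrist','rack')[:1]: print(r['conf'],r['extent'],ray(c,[r['extent'][:2]],45))
t=topdown(im,c,64,597,26,135,2.2); cv2.imwrite('pics/t10.png',np.hstack([t,cv2.resize(im[0:420,330:560],(230,420))[:420] if 0 else t[:, :0]])[:,:,::-1])
E
```

```text
26.55 [584.86031529  29.09467521 429.98116415] (np.float64(0.0012700541251795562), np.float64(-0.9999999583829529)) [0.58292217 0.34896458 0.15750832]
before (array([ 5.97876391e+02,  2.56402243e+01, -1.17456762e-01]), np.float64(-99.09850311279297))
after (array([ 5.98294826e+02,  2.57204995e+01, -1.39340983e-01]), np.float64(-99.41516876220703))
0.85 [532.5, 100.7, 38.2, 25.9] [[482.1649418  314.35026753  45.        ]]
0.6 [554.0, 122.0, 8.9, 20.8] [[504.23240246 346.62890294  45.        ]]
0.75 [498.1, 98.4, 123.9, 108.5] [[481.35028072 272.50790228  45.        ]]
```

View pics/rackv.png

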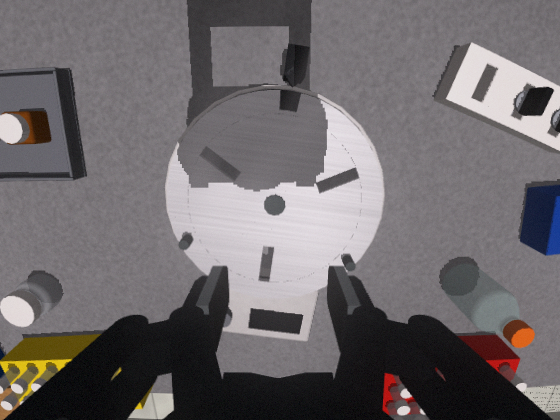

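The deck is now aligned: slot0 is at -8.0° and the pointer at about -8.5°. Next is the rack.

>>> {"api": "servo_tool", "payload": {
  "series": [
    {"dr": [0, 0, 0], "slide": [0.01, 0.05, -0.0185], "claw": 0.05},
    {"dr": [0, 0, 0], "slide": [0.01, 0.05, -0.0185], "claw": 0.05},
    {"dr": [0, 0, 0], "slide": [0.01, 0.05, -0.0185], "claw": 0.05},
    {"dr": [0, 0, 0], "slide": [0.01, 0.05, -0.0185], "claw": 0.05},
    {"dr": [0, 0, 0], "slide": [0.01, 0.05, -0.0185], "claw": 0.05},
    {"dr": [0, 0, 0], "slide": [0.01, 0.05, -0.0185], "claw": 0.05},
    {"dr": [0, 0, 0], "slide": [0, 0, 0], "claw": 0.05},
    {"dr": [0, 0, 0], "slide": [0, 0, 0], "claw": 0.05}
  ]
}}

```text
time_s: 27.7
ee_pos: [473.6, 328.3, 370.1]
ee_rot: [0.707, -0.001, 0.707, 0.0]
contact_force: [0.2, -0.3, 0.4]
width: 50.0
```

```bash
python3 - <<'E'
from h import *
s=arm.sense(); print(s['time_s'],s['ee_pos'],psi(s))
im,c=grab('wrist','w11.png')
for r in regions_of('wrist','key0')[:4]: print(r['conf'],r['extent'],ray(c,[r['extent'][:2]],45))
t=topdown(im,c,62,485,330,100,4); cv2.imwrite('pics/t11.png',t[:600,:,::-1])
E
```

```text
27.7 [473.59263569 328.26248457 370.11694553] (np.float64(0.0010783963788243544), np.float64(-0.9999999029564041))
0.84 [264.5, 211.2, 27.0, 39.4] [[482.55744691 314.98903392  45.        ]]
0.56 [314.9, 228.3, 24.8, 43.8] [[500.46829963 365.33695068  45.        ]]
```

View pics/t11.png

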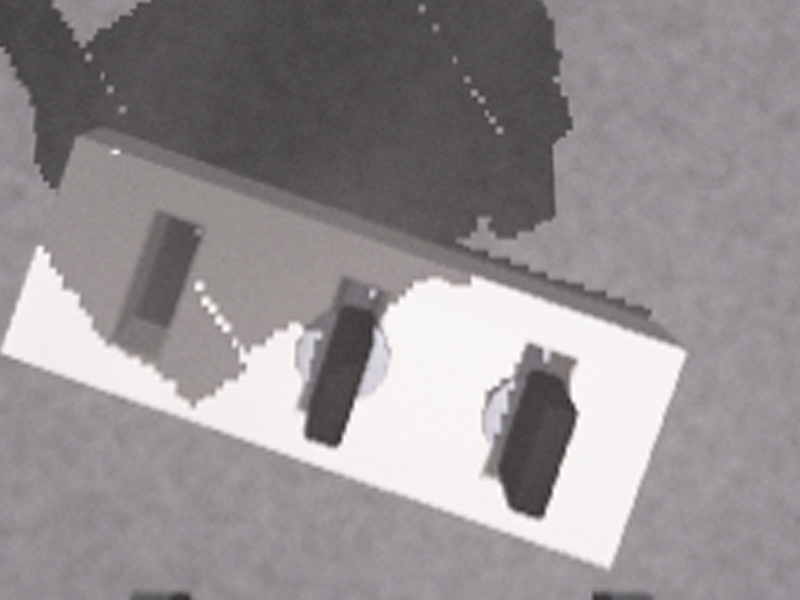

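```bash
python3 - <<'E'
from h import *
c=cam('wrist')
def P(col,row,z):
    w=np.array([[485+(row+.5)/4-100,330+(col+.5)/4-100,62]]); return ray(c,proj(c,w),z)[0]
bl,br,tr=P(0,352,30),P(608,568,30),P(686,350,30)
print(bl,br,tr,np.linalg.norm(br-bl),np.linalg.norm(tr-br))
cen=(bl+tr)/2; yaw=np.arctan2(*(br-tr)[[1,0]]); ey=np.array([-np.sin(yaw),np.cos(yaw)]); print('rack',cen,np.degrees(yaw))
for k in(-55,0,55): print(k,cen[:2]+k*ey)
print('hole',P(158,283,30)); 
print('collarA',P(343,358,34),'collarA L/R',P(297,345,34),P(389,370,34))
print('tabA bottom-far end top',P(325,443,62),'tabB',P(530,515,62))
print(c[3])
E
python3 - <<'E'
import cv2
im=cv2.imread('pics/w11.png'); cv2.imwrite('pics/w11c.png',cv2.resize(im[150:290,180:380],(800,560),interpolation=cv2.INTER_CUBIC))
E
```

```text
[482.11937443 218.94023192  30.        ] [542.33083969 388.42435637  30.        ] [481.56186086 410.16738549  30.        ] 179.86186085137078 64.54167726115195
rack [481.84061764 314.55380871  30.        ] -19.687116198117085
-55 [463.3120226  262.76876101]
0 [481.84061764 314.55380871]
55 [500.36921269 366.33885641]
hole [462.88515636 262.98380374  30.        ]
collarA [482.64605074 314.71895762  34.        ] collarA L/R [479.06894233 302.06149708  34.        ] [485.94799697 327.37641816  34.        ]
tabA bottom-far end top [495.875 311.375  62.   ] tabB [513.875 362.625  62.   ]
[394.93149839 327.36090981 340.19522874]
```

View pics/w11c.png

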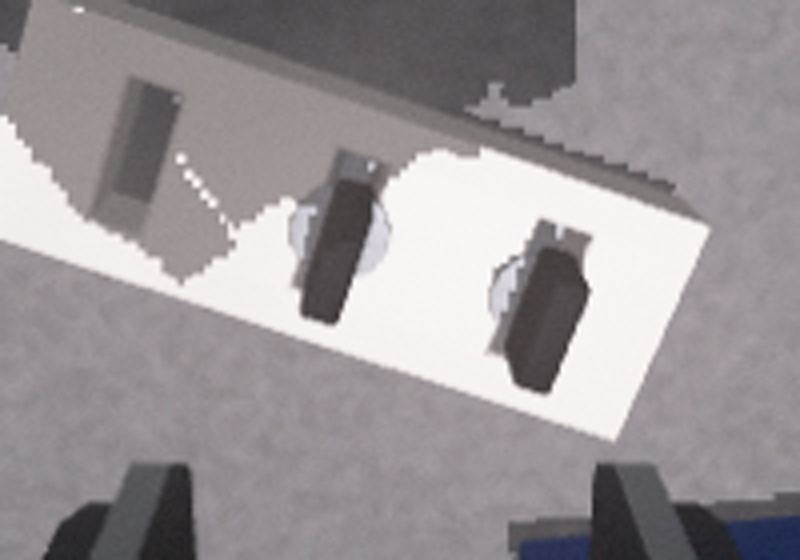

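Rack fit is consistent: 179.9 x 64.5 mm at yaw -19.7°, with keys at (482.3,314.7) and (500.6,366).

>>> {"api": "servo_tool", "payload": {
  "series": [
    {"dr": [0.1725, 0, 0], "slide": [0, 0, 0], "claw": 0.045},
    {"dr": [0.1725, 0, 0], "slide": [0, 0, 0], "claw": 0.045},
    {"dr": [0, 0, 0], "slide": [0.03, -0.0099, 0.0128], "claw": 0.045},
    {"dr": [0, 0, 0], "slide": [0.05, 0, 0], "claw": 0.045},
    {"dr": [0, 0, 0], "slide": [0.04, 0, 0], "claw": 0.045},
    {"dr": [0, 0, 0], "slide": [0.025, 0, 0], "claw": 0.045},
    {"dr": [0, 0, 0], "slide": [0.014, 0, 0], "claw": 0.045},
    {"dr": [0, 0, 0], "slide": [0, 0, 0], "claw": 0.045},
    {"dr": [0, 0, 0], "slide": [0, 0, 0], "claw": 0.02},
    {"dr": [0, 0, 0], "slide": [0, 0, 0], "claw": 0.005},
    {"dr": [0, 0, 0], "slide": [0, 0, 0], "claw": 0.005},
    {"dr": [0, 0, 0], "slide": [0, 0, 0], "claw": 0.005},
    {"dr": [0, 0, 0], "slide": [0, 0, 0], "claw": 0.005}
  ],
  "squeeze": 50
}}

```text
time_s: 29.42
ee_pos: [482.5, 314.6, 212.5]
ee_rot: [0.697, 0.122, 0.696, -0.121]
contact_force: [0.1, -1.8, 6.9]
width: 9.1
```

```bash
python3 - <<'E'
from h import *
s=arm.sense(); print(s['time_s'],s['ee_pos'],psi(s),s['width'],s['contact_force'],s['torque'])
E
```

```text
29.425 [482.51980984 314.57561704 212.50068152] (np.float64(-0.34471594092189456), np.float64(-0.9999984618651285)) 9.066885394518188 [ 0.11567712 -1.81189913  6.88385671] [-0.26280413  0.13915307  0.01344393]
```

>>> {"api": "servo_tool", "payload": {
  "series": [
    {"dr": [0, 0, 0], "slide": [-0.02, 0, 0], "claw": 0.005},
    {"dr": [0, 0, 0], "slide": [-0.05, 0, 0], "claw": 0.005},
    {"dr": [-0.1025, 0, 0], "slide": [-0.04, 0, 0], "claw": 0.005},
    {"dr": [-0.1025, 0, 0], "slide": [-0.02, 0, 0], "claw": 0.005},
    {"dr": [0, 0, 0], "slide": [0, -0.045, 0.0281], "claw": 0.005},
    {"dr": [0, 0, 0], "slide": [0, -0.045, 0.0281], "claw": 0.005},
    {"dr": [0, 0, 0], "slide": [0, -0.045, 0.0281], "claw": 0.005},
    {"dr": [0, 0, 0], "slide": [0, -0.045, 0.0281], "claw": 0.005},
    {"dr": [0, 0, 0], "slide": [0, -0.045, 0.0281], "claw": 0.005},
    {"dr": [0, 0, 0], "slide": [0, -0.045, 0.0281], "claw": 0.005},
    {"dr": [0, 0, 0], "slide": [0, 0, 0], "claw": 0.005},
    {"dr": [0, 0, 0], "slide": [0, 0, 0], "claw": 0.005}
  ]
}}

```text
time_s: 30.92
ee_pos: [611.4, 23.7, 342.1]
ee_rot: [0.706, 0.05, 0.705, -0.049]
contact_force: [-0.6, -0.3, -0.2]
width: 8.8
```

```bash
python3 - <<'E'
from h import *
s=arm.sense(); print(s['time_s'],s['ee_pos'],psi(s),s['width'])
im,c=grab('wrist','w12.png')
for ks in ([0,1,2],[0,1],[1,2],[0]): print(ks,deckfit(im,c,(598.3,25.7),-.139,ks))
E
```

```text
30.925 [611.40139483  23.73731411 342.12006197] (np.float64(-0.14016292156098464), np.float64(-0.9999998074631127)) 8.827240751421389
[0, 1, 2] (array([ 5.98308791e+02,  2.77276898e+01, -1.19492559e-01]), np.float64(-87.192626953125))
[0, 1] (array([ 6.00957814e+02,  2.68213956e+01, -9.56662494e-02]), np.float64(-62.098411560058594))
[1, 2] (array([ 5.97910688e+02,  2.55909331e+01, -1.39832455e-01]), np.float64(-88.3003158569336))
[0] (array([5.90120896e+02, 1.59052044e+01, 5.16586713e-02]), np.float64(-19.448299407958984))
```

View pics/w12.png

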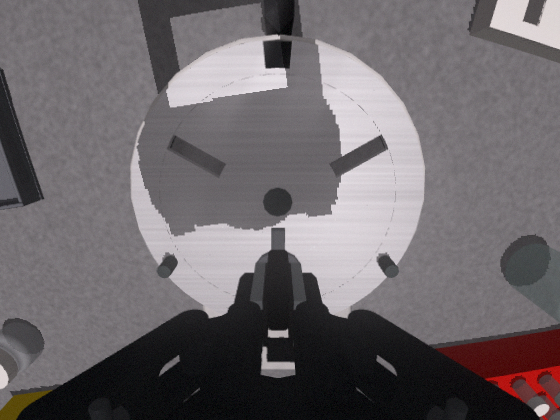

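```bash
python3 - <<'E'
from h import *
c=cam('wrist'); s=arm.sense(); M=q2R(s['ee_rot'])
tw=lambda p:np.array(s['ee_pos'])+M@np.array(p,float)
for n,p in {'head bottom':(207,0,-17),'headtop':(198,0,-17),'head L':(203,-4,-17),'head R':(203,4,-17),'collar back':(180,0,-13),'tabtop L':(150,-5,-15),'tabtop R':(150,5,-15),'tabtop':(150,0,-15)}.items(): print(n,proj(c,[tw(p)])[0])
im=cv2.imread('pics/w12.png'); cv2.imwrite('pics/k12.png',cv2.resize(im[210:370,218:338],(600,800))[:600*1])
E
```

```text
head bottom [278.00420804 225.977738  ]
headtop [278.02308002 231.18703401]
head L [271.20493057 228.24136629]
head R [284.81982868 228.22418204]
collar back [278.07340353 250.35589784]
tabtop L [266.50932271 274.41235193]
tabtop R [289.82595716 274.38297908]
tabtop [278.16767075 274.40246051]
```

View pics/k12.png

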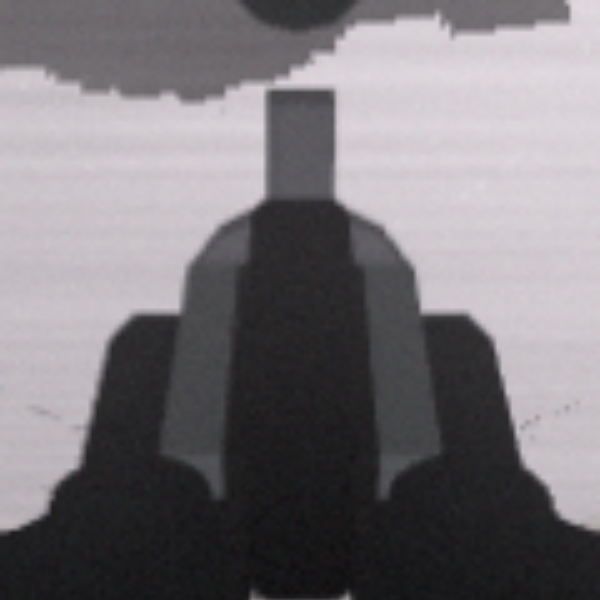

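>>> {"api": "servo_tool", "payload": {
  "series": [
    {"dr": [0, 0, 0], "slide": [0, 0, 0.0302], "claw": 0.005},
    {"dr": [0, 0, 0], "slide": [0.03, 0, 0.0302], "claw": 0.005},
    {"dr": [0, 0, 0], "slide": [0.025, 0, 0], "claw": 0.005},
    {"dr": [0, 0, 0], "slide": [0.01, 0, 0], "claw": 0.005},
    {"dr": [0, 0, 0], "slide": [0, 0, 0], "claw": 0.005},
    {"dr": [0, 0, 0], "slide": [0, 0, 0], "claw": 0.005},
    {"dr": [0, 0, 0], "slide": [0, 0, 0], "claw": 0.005}
  ]
}}

```text
time_s: 31.85
ee_pos: [671.4, 15.3, 277.5]
ee_rot: [0.706, 0.049, 0.705, -0.049]
contact_force: [0.0, -0.7, -1.0]
width: 8.9
```

```bash
python3 - <<'E'
from h import *
s=arm.sense(); print(s['time_s'],s['ee_pos'],psi(s),s['width'],s['contact_force'])
im,c=grab('wrist','w13.png'); print(deckfit(im,c,(598,25.6),-.139,[1,2]))
E
```

```text
31.85 [671.41825023  15.27097509 277.4743348 ] (np.float64(-0.1396420890467748), np.float64(-0.9999986973982907)) 8.931425337538963 [ 0.01588326 -0.70021055 -1.00584702]
(array([ 5.98091910e+02,  2.58618891e+01, -1.36934565e-01]), np.float64(-143.2644500732422))
```

Aligned. Now a slow descent.

>>> {"api": "servo_tool", "payload": {
  "series": [
    {"dr": [0, 0, 0], "slide": [0.005, 0, 0], "claw": 0.005},
    {"dr": [0, 0, 0], "slide": [0.005, 0, 0], "claw": 0.005},
    {"dr": [0, 0, 0], "slide": [0.005, 0, 0], "claw": 0.005},
    {"dr": [0, 0, 0], "slide": [0.005, 0, 0], "claw": 0.005},
    {"dr": [0, 0, 0], "slide": [0, 0, 0], "claw": 0.005},
    {"dr": [0, 0, 0], "slide": [0, 0, 0], "claw": 0.005}
  ]
}}

```text
time_s: 32.65
ee_pos: [671.5, 15.1, 256.3]
ee_rot: [0.705, 0.049, 0.705, -0.049]
contact_force: [-0.7, -1.7, -1.7]
width: 9.0
```

>>> {"api": "servo_tool", "payload": {
  "series": [
    {"dr": [0, 0, 0], "slide": [0.004, 0, 0], "claw": 0.005},
    {"dr": [0, 0, 0], "slide": [0.004, 0, 0], "claw": 0.005},
    {"dr": [0, 0, 0], "slide": [0.002, 0, 0], "claw": 0.005},
    {"dr": [0, 0, 0], "slide": [0.001, 0, 0], "claw": 0.005},
    {"dr": [0, 0, 0], "slide": [0, 0, 0], "claw": 0.005},
    {"dr": [0, 0, 0], "slide": [0, 0, 0], "claw": 0.005}
  ]
}}

```text
time_s: 33.4
ee_pos: [671.4, 15.1, 246.5]
ee_rot: [0.706, 0.049, 0.705, -0.049]
contact_force: [-6.5, 0.3, 12.3]
width: 9.3
```

>>> {"api": "servo_tool", "payload": {
  "series": [
    {"dr": [0.0785, 0, 0], "slide": [-0.0005, 0, 0], "claw": 0.005},
    {"dr": [0.157, 0, 0], "slide": [0, 0, 0], "claw": 0.005},
    {"dr": [0.157, 0, 0], "slide": [0, 0, 0], "claw": 0.005},
    {"dr": [0.157, 0, 0], "slide": [0, 0, 0], "claw": 0.005},
    {"dr": [0.157, 0, 0], "slide": [0, 0, 0], "claw": 0.005},
    {"dr": [0.157, 0, 0], "slide": [0, 0, 0], "claw": 0.005},
    {"dr": [0.157, 0, 0], "slide": [0, 0, 0], "claw": 0.005},
    {"dr": [0.157, 0, 0], "slide": [0, 0, 0], "claw": 0.005},
    {"dr": [0.157, 0, 0], "slide": [0, 0, 0], "claw": 0.005},
    {"dr": [0.157, 0, 0], "slide": [0, 0, 0], "claw": 0.005},
    {"dr": [0.0785, 0, 0], "slide": [0, 0, 0], "claw": 0.005},
    {"dr": [0, 0, 0], "slide": [0, 0, 0], "claw": 0.005},
    {"dr": [0, 0, 0], "slide": [0, 0, 0], "claw": 0.005}
  ]
}}

```text
time_s: 35.02
ee_pos: [671.6, 15.1, 246.5]
ee_rot: [0.464, 0.534, 0.464, -0.533]
contact_force: [0.2, -0.1, 5.2]
width: 9.0
```

>>> {"api": "servo_tool", "payload": {
  "series": [
    {"dr": [0, 0, 0], "slide": [0, 0, 0], "claw": 0.03},
    {"dr": [0, 0, 0], "slide": [0, 0, 0], "claw": 0.035},
    {"dr": [0, 0, 0], "slide": [0, 0, 0], "claw": 0.035},
    {"dr": [0, 0, 0], "slide": [-0.03, 0, 0], "claw": 0.035},
    {"dr": [-0.171, 0, 0], "slide": [-0.05, 0, 0], "claw": 0.045},
    {"dr": [-0.171, 0, 0], "slide": [-0.04, 0, 0], "claw": 0.045},
    {"dr": [-0.171, 0, 0], "slide": [0, 0, 0], "claw": 0.045},
    {"dr": [-0.171, 0, 0], "slide": [0, 0, 0], "claw": 0.045},
    {"dr": [-0.171, 0, 0], "slide": [0, 0, 0], "claw": 0.045},
    {"dr": [-0.171, 0, 0], "slide": [0, 0, 0], "claw": 0.045},
    {"dr": [-0.171, 0, 0], "slide": [0, 0, 0], "claw": 0.045},
    {"dr": [-0.169, 0, 0], "slide": [0, 0, 0], "claw": 0.045},
    {"dr": [0, 0, 0], "slide": [0, 0, -0.05], "claw": 0.045},
    {"dr": [0, 0, 0], "slide": [0, 0, 0], "claw": 0.045},
    {"dr": [0, 0, 0], "slide": [0, 0, 0], "claw": 0.045}
  ]
}}

```text
time_s: 36.9
ee_pos: [624.5, 32.0, 366.1]
ee_rot: [0.697, 0.121, 0.696, -0.121]
contact_force: [-0.5, -0.2, -0.2]
width: 45.3
```

```bash
python3 - <<'E'
from h import *
s=arm.sense(); print(s['time_s'],s['ee_pos'],psi(s),s['width'],s['contact_force'])
im,c=grab('wrist','w14.png'); print(deckfit(im,c,(598,25.6),-.139,[1,2]))
for r in regions_of('wrist','key0')[:4]: print(r['conf'],r['extent'],ray(c,[r['extent'][:2]],80))
t=topdown(im,c,64,597,26,135,4.4)[594-150:]; cv2.imwrite('pics/t14.png',cv2.resize(t,(800,500))[:,:,::-1])
E
```

```text
36.9 [624.47410617  31.95999491 366.05408684] (np.float64(-0.34374630383510185), np.float64(-0.9999996947453862)) 45.32255874679171 [-0.54381084 -0.20349184 -0.1995754 ]
(array([ 5.97778568e+02,  2.55368765e+01, -1.40205301e-01]), np.float64(-88.01252746582031))
0.74 [277.5, 263.9, 33.4, 27.7] [[668.93786366  15.60030407  80.        ]]
```

View pics/w14.png

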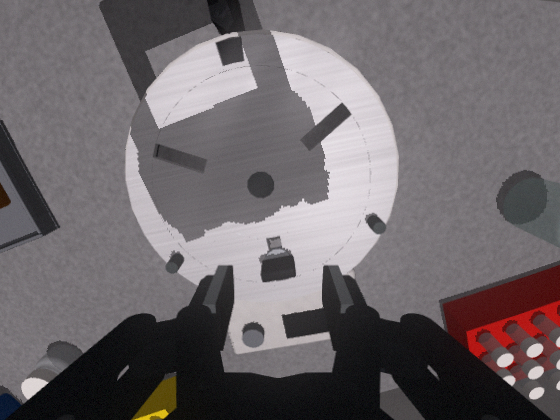

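Key 1 stands across slot0 at pixel (278,265), and the deck is unmoved at -0.140 rad. Now the second key.

>>> {"api": "servo_tool", "payload": {
  "series": [
    {"dr": [0, 0, 0], "slide": [0, 0.0389, -0.0328], "claw": 0.045},
    {"dr": [0, 0, 0], "slide": [0, 0.0389, -0.0328], "claw": 0.045},
    {"dr": [0, 0, 0], "slide": [0, 0.0389, -0.0328], "claw": 0.045},
    {"dr": [0, 0, 0], "slide": [0, 0.0389, -0.0328], "claw": 0.045},
    {"dr": [0, 0, 0], "slide": [0, 0.0389, -0.0328], "claw": 0.045},
    {"dr": [0, 0, 0], "slide": [0, 0.0389, -0.0328], "claw": 0.045},
    {"dr": [0, 0, 0], "slide": [0, 0.0389, -0.0328], "claw": 0.045},
    {"dr": [0, 0, 0], "slide": [0, 0, 0], "claw": 0.045},
    {"dr": [0, 0, 0], "slide": [0, 0, 0], "claw": 0.045}
  ]
}}

```text
time_s: 38.12
ee_pos: [500.5, 365.7, 365.4]
ee_rot: [0.697, 0.121, 0.697, -0.121]
contact_force: [0.3, -0.2, -1.2]
width: 44.6
```

```bash
python3 - <<'E'
from h import *
s=arm.sense(); print(s['time_s'],s['ee_pos'],psi(s),s['width'],s['contact_force'])
im,c=grab('wrist','w15.png')
for r in regions_of('wrist','key0')[:4]: print(r['conf'],r['extent'],ray(c,[r['extent'][:2]],45))
E
```

```text
38.125 [500.45860242 365.68162293 365.44212795] (np.float64(-0.34362191040634443), np.float64(-0.9999998542634063)) 44.61249376251912 [ 0.25187942 -0.15843567 -1.21822257]
0.87 [278.1, 204.2, 24.4, 42.6] [[501.03604034 365.46068452  45.        ]]
```

>>> {"api": "servo_tool", "payload": {
  "series": [
    {"dr": [0, 0, 0], "slide": [0.05, 0, 0], "claw": 0.045},
    {"dr": [0, 0, 0], "slide": [0.05, 0, 0], "claw": 0.045},
    {"dr": [0, 0, 0], "slide": [0.035, 0, 0], "claw": 0.045},
    {"dr": [0, 0, 0], "slide": [0.018, 0, 0], "claw": 0.045},
    {"dr": [0, 0, 0], "slide": [0, 0, 0], "claw": 0.045},
    {"dr": [0, 0, 0], "slide": [0, 0, 0], "claw": 0.02},
    {"dr": [0, 0, 0], "slide": [0, 0, 0], "claw": 0.005},
    {"dr": [0, 0, 0], "slide": [0, 0, 0], "claw": 0.005},
    {"dr": [0, 0, 0], "slide": [0, 0, 0], "claw": 0.005},
    {"dr": [0, 0, 0], "slide": [0, 0, 0], "claw": 0.005}
  ]
}}

```text
time_s: 39.48
ee_pos: [500.3, 365.9, 214.4]
ee_rot: [0.697, 0.121, 0.696, -0.12]
contact_force: [0.3, -1.3, 5.8]
width: 8.8
```

>>> {"api": "servo_tool", "payload": {
  "series": [
    {"dr": [0, 0, 0], "slide": [-0.02, 0, 0], "claw": 0.005},
    {"dr": [0, 0, 0], "slide": [-0.05, 0, 0], "claw": 0.005},
    {"dr": [0.1686, 0, 0], "slide": [-0.04, 0, 0], "claw": 0.005},
    {"dr": [0.1686, 0, 0], "slide": [-0.02, 0, 0], "claw": 0.005},
    {"dr": [0.1686, 0, 0], "slide": [0, 0, 0], "claw": 0.005},
    {"dr": [0.1686, 0, 0], "slide": [0, 0, 0], "claw": 0.005},
    {"dr": [0.1686, 0, 0], "slide": [0, 0, 0], "claw": 0.005},
    {"dr": [0, 0, 0], "slide": [0, -0.0062, 0.0463], "claw": 0.005},
    {"dr": [0, 0, 0], "slide": [0, -0.0062, 0.0463], "claw": 0.005},
    {"dr": [0, 0, 0], "slide": [0, -0.0062, 0.0463], "claw": 0.005},
    {"dr": [0, 0, 0], "slide": [0, -0.0062, 0.0463], "claw": 0.005},
    {"dr": [0, 0, 0], "slide": [0, -0.0062, 0.0463], "claw": 0.005},
    {"dr": [0, 0, 0], "slide": [0, -0.0062, 0.0463], "claw": 0.005},
    {"dr": [0, 0, 0], "slide": [0.03, 0, 0], "claw": 0.005},
    {"dr": [0, 0, 0], "slide": [0, 0, 0], "claw": 0.005},
    {"dr": [0, 0, 0], "slide": [0, 0, 0], "claw": 0.005}
  ]
}}

```text
time_s: 41.48
ee_pos: [569.6, 94.7, 314.5]
ee_rot: [0.587, 0.396, 0.586, -0.395]
contact_force: [0.4, -0.6, -0.9]
width: 9.3
```

```bash
python3 - <<'E'
from h import *
s=arm.sense(); print(s['time_s'],s['ee_pos'],psi(s),s['width'],s['contact_force'])
im,c=grab('wrist','w16.png')
M=q2R(s['ee_rot']); tw=lambda p:np.array(s['ee_pos'])+M@np.array(p,float)
print([np.round(proj(c,[tw(p)])[0],1) for p in [(207,0,-17),(203,-4,-17),(203,4,-17)]])
im,c=grab('scene','s16.png')
d=np.array([570.1,94.2])-s['ee_pos'][:2]; print('y,z',d@M[:2,1],d@M[:2,2])
E
```

```text
41.475 [569.56355135  94.66161691 314.4805629 ] (np.float64(-1.186223109411265), np.float64(-0.9999990811010562)) 9.295737814023322 [ 0.38545021 -0.63668054 -0.89842317]
[array([278.3, 225.6]), array([271.5, 227.9]), array([285.1, 227.9])]
y,z 0.3240833025393344 0.6291557266708273
```

View pics/w16.png

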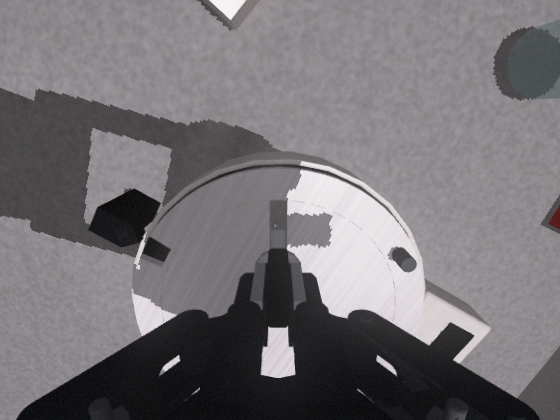

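The slot's far end (278,205) lines up with the key head. Descending.

>>> {"api": "servo_tool", "payload": {
  "series": [
    {"dr": [0, 0, 0], "slide": [0.025, 0.0003, 0.0006], "claw": 0.005},
    {"dr": [0, 0, 0], "slide": [0.012, 0, 0], "claw": 0.005},
    {"dr": [0, 0, 0], "slide": [0, 0, 0], "claw": 0.005},
    {"dr": [0, 0, 0], "slide": [0.005, 0, 0], "claw": 0.005},
    {"dr": [0, 0, 0], "slide": [0.005, 0, 0], "claw": 0.005},
    {"dr": [0, 0, 0], "slide": [0.005, 0, 0], "claw": 0.005},
    {"dr": [0, 0, 0], "slide": [0.005, 0, 0], "claw": 0.005},
    {"dr": [0, 0, 0], "slide": [0, 0, 0], "claw": 0.005},
    {"dr": [0, 0, 0], "slide": [0, 0, 0], "claw": 0.005}
  ]
}}

```text
time_s: 42.7
ee_pos: [570.1, 93.8, 255.8]
ee_rot: [0.586, 0.395, 0.586, -0.395]
contact_force: [-1.2, 0.7, -0.2]
width: 9.0
```

>>> {"api": "servo_tool", "payload": {
  "series": [
    {"dr": [0, 0, 0], "slide": [0.004, 0, 0], "claw": 0.005},
    {"dr": [0, 0, 0], "slide": [0.003, 0, 0], "claw": 0.005},
    {"dr": [0, 0, 0], "slide": [0.002, 0, 0], "claw": 0.005},
    {"dr": [0, 0, 0], "slide": [0.001, 0, 0], "claw": 0.005},
    {"dr": [0, 0, 0], "slide": [0, 0, 0], "claw": 0.005},
    {"dr": [0, 0, 0], "slide": [0, 0, 0], "claw": 0.005}
  ]
}}

```text
time_s: 43.45
ee_pos: [570.5, 94.0, 248.3]
ee_rot: [0.587, 0.396, 0.585, -0.395]
contact_force: [-5.9, 1.0, 22.1]
width: 8.9
```

>>> {"api": "servo_tool", "payload": {
  "series": [
    {"dr": [-0.0785, 0, 0], "slide": [-0.001, 0, 0], "claw": 0.005},
    {"dr": [-0.157, 0, 0], "slide": [0, 0, 0], "claw": 0.005},
    {"dr": [-0.157, 0, 0], "slide": [0, 0, 0], "claw": 0.005},
    {"dr": [-0.157, 0, 0], "slide": [0, 0, 0], "claw": 0.005},
    {"dr": [-0.157, 0, 0], "slide": [0, 0, 0], "claw": 0.005},
    {"dr": [-0.157, 0, 0], "slide": [0, 0, 0], "claw": 0.005},
    {"dr": [-0.157, 0, 0], "slide": [0, 0, 0], "claw": 0.005},
    {"dr": [-0.157, 0, 0], "slide": [0, 0, 0], "claw": 0.005},
    {"dr": [-0.157, 0, 0], "slide": [0, 0, 0], "claw": 0.005},
    {"dr": [-0.157, 0, 0], "slide": [0, 0, 0], "claw": 0.005},
    {"dr": [-0.0785, 0, 0], "slide": [0, 0, 0], "claw": 0.005},
    {"dr": [0, 0, 0], "slide": [0, 0, 0], "claw": 0.005},
    {"dr": [0, 0, 0], "slide": [0, 0, 0], "claw": 0.005}
  ]
}}

```text
time_s: 45.08
ee_pos: [570.5, 93.9, 248.4]
ee_rot: [0.695, -0.135, 0.693, 0.135]
contact_force: [-0.4, -0.2, 12.9]
width: 9.2
```

>>> {"api": "servo_tool", "payload": {
  "series": [
    {"dr": [0, 0, 0], "slide": [0, 0, 0], "claw": 0.03},
    {"dr": [0, 0, 0], "slide": [0, 0, 0], "claw": 0.035},
    {"dr": [0, 0, 0], "slide": [0, 0, 0], "claw": 0.035},
    {"dr": [0, 0, 0], "slide": [-0.03, 0, 0], "claw": 0.035},
    {"dr": [0.128, 0, 0], "slide": [-0.05, 0, 0], "claw": 0.085},
    {"dr": [0.128, 0, 0], "slide": [-0.05, 0, 0], "claw": 0.085},
    {"dr": [0.129, 0, 0], "slide": [-0.05, 0, 0], "claw": 0.085},
    {"dr": [0, 0, 0], "slide": [0, -0.05, 0], "claw": 0.085},
    {"dr": [0, 0, 0], "slide": [0, -0.015, 0], "claw": 0.085},
    {"dr": [0, 0, 0], "slide": [0, 0, 0], "claw": 0.085},
    {"dr": [0, 0, 0], "slide": [0, 0, 0], "claw": 0.085}
  ]
}}

```text
time_s: 46.45
ee_pos: [570.0, 29.4, 426.3]
ee_rot: [0.707, 0.001, 0.707, -0.0]
contact_force: [-0.1, -0.1, 0.2]
width: 84.9
```

```bash
python3 - <<'E'
from h import *
s=arm.sense(); print(s['time_s'],s['ee_pos'],psi(s),s['width'],s['contact_force'])
im,c=grab('wrist','w17.png'); print(deckfit(im,c,(598,25.6),-.139,[2]),deckfit(im,c,(598,25.6),-.139))
for r in regions_of('wrist','key0')[:4]: print(r['conf'],r['extent'],ray(c,[r['extent'][:2]],80))
im2,c2=grab('scene','s17.png')
for r in regions_of('scene','jar0')[:4]: print('jar',r['conf'],r['extent'],ray(c2,[r['extent'][:2]],30))
for r in regions_of('scene','key0')[:4]: print('key',r['conf'],r['extent'],ray(c2,[r['extent'][:2]],80))
a=cv2.resize(im[:300,100:450],(467,400)); b=cv2.resize(im2[120:300,220:370],(333,400))
cv2.imwrite('pics/f17.png',np.hstack([a,b])[:,:,::-1])
E
```

```text
46.45 [569.96757461  29.40158127 426.27473944] (np.float64(-0.0015283166264087463), np.float64(-0.9999997134754706)) 84.90612787180405 [-0.08965577 -0.07460706  0.20148544]
(array([ 5.99041299e+02,  2.46165384e+01, -1.70296139e-01]), np.float64(-34.92799758911133)) (array([ 5.97993150e+02,  2.47267666e+01, -1.55385772e-01]), np.float64(-66.18746185302734))
0.84 [263.8, 279.6, 24.5, 29.2] [[666.23965601  13.27426977  80.        ]]
jar 0.81 [180.2, 295.1, 26.6, 28.7] [[ 520.51032665 -283.82949977   30.        ]]
key 0.67 [303.4, 202.2, 13.1, 19.5] [[570.90268722  91.01149599  80.        ]]
key 0.56 [320.6, 233.0, 10.4, 12.6] [[670.89047101  15.99534935  80.        ]]
```

View pics/f17.png

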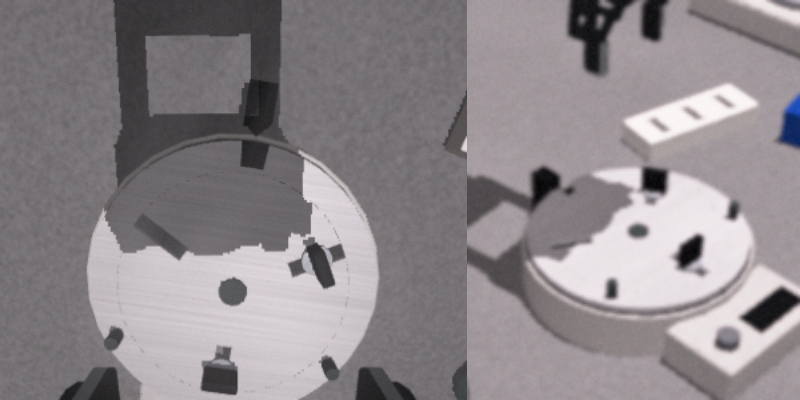

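Both keys stand locked across their slots and the rack is empty. The network saw only one jar this time, so I'll recheck the tray numerically.

```bash
python3 - <<'E'
from h import *
for n in ['scene','side']:
    im,c=grab(n)
    for r in regions_of(n,'jar0')[:4]: print(n,round(r['conf'],2),r['extent'],ray(c,[r['extent'][:2]],28)[0])
    h=cv2.cvtColor(im,cv2.COLOR_RGB2HSV); m=((h[...,0]<16)&(h[...,1]>130)&(h[...,2]>30)).astype(np.uint8)
    k,l,st,ce=cv2.connectedComponentsWithStats(m)
    for i in range(1,k):
        if st[i,4]>25: print('amber',ce[i],st[i,2:],ray(c,[ce[i]],20)[0])
im=cv2.imread('pics/w17.png')[:,:,::-1].copy()
c=cam('wrist'); 
for r in regions_of('wrist','deck')[:0]: pass
# notch vs pointer: slot2 only, axis fixed
from scipy.optimize import minimize_scalar
for ang in np.arange(-.2,-.08,.02): pass
t=topdown(im,c,64,598,25.6,135,4); g=cv2.cvtColor(t,cv2.COLOR_RGB2GRAY)
b=[]
for a in np.arange(-.22,-.06,.005):
    aa=a+4*np.pi/3; P=[(598+r*np.cos(aa)-w*np.sin(aa),25.6+r*np.sin(aa)+w*np.cos(aa),64) for r in range(54,95) for w in np.arange(-6,6.1,1)]
    uv=proj(c,P).astype(np.float32); b.append((cv2.remap(cv2.cvtColor(im,cv2.COLOR_RGB2GRAY),uv[:,0],uv[:,1],1).mean(),round(a,3)))
print(sorted(b)[:4])
E
```

```text
scene 0.84 [179.4, 294.8, 25.0, 32.5] [ 517.01189902 -283.13124944   28.        ]
scene 0.82 [138.1, 319.1, 30.6, 25.1] [ 500.57566971 -378.1361396    28.        ]
scene 0.66 [320.5, 230.9, 15.6, 18.3] [634.48970999  77.96104002  28.        ]
amber [53.15263158 13.02105263] [  85   35 2090] [-1814.26887719   846.53567788    20.        ]
amber [195.73934837  54.6641604 ] [ 18  74 798] [-579.29042852  843.27763134   20.        ]
amber [251.69565217  47.25      ] [15 15 92] [-446.06551616 1103.65084593   20.        ]
amber [250.49019608  68.83333333] [  8  20 102] [-250.48538813  861.51515985   20.        ]
amber [400.94736842 173.47368421] [11 10 95] [671.19109931 464.96982407  20.        ]
amber [442.88562874 237.06646707] [  71   67 1670] [883.6625435  254.73745378  20.        ]
amber [180.76595745 297.35744681] [ 23  20 235] [ 518.40005922 -281.83231201   20.        ]
amber [139.71578947 322.65263158] [ 26  19 190] [ 503.84023992 -378.51636544   20.        ]
side 0.72 [326.8, 182.8, 16.7, 20.4] [ 497.35681464 -369.86910608   28.        ]
side 0.64 [318.1, 193.9, 16.0, 13.9] [ 514.2337522  -278.81701524   28.        ]
amber [327.57333333 183.98666667] [11  9 75] [ 495.16490143 -377.21019596   20.        ]
amber [318.74242424 196.25757576] [11  9 66] [ 511.44633651 -277.4925671    20.        ]
amber [140.22243839 287.27821012] [  74   65 1542] [871.39372487 309.56136247  20.        ]
amber [189.72173913 258.86956522] [ 12  11 115] [796.42858528 164.28501095  20.        ]
[(np.float64(80.81613508442777), np.float64(-0.15)), (np.float64(80.93245778611632), np.float64(-0.145)), (np.float64(81.0), np.float64(-0.155)), (np.float64(81.41838649155723), np.float64(-0.16))]
```

```bash
python3 -c "from cell import close_job; print(close_job())"
```

```text
the job is handed in; nothing more can be done
None
```

The mixer is ready for moving, and I handed the job in at about 47 s. No verdict came back, so what follows rests on my own last checks.

- **Jars:** There were two jars, and both are in the grey tray. After I placed it, the second one shifted by about 30 mm. Both fixed cameras put it near (500, -375), roughly 63 mm from the tray's centre, against a limit of 87 mm.
- **Deck:** I turned it clockwise by about 37° and then nudged it. The last fit put slot0 at about -0.15 rad, with the pointer direction at -0.14 to -0.155 rad. That is about 0.01 rad off, against the 0.07 allowed. One fit using only slot2 gave -0.17, and a fit that included the slots covered by the keys gave -0.155. I trusted those two less.
- **Keys:** There were two keys. One is in slot0 and one in slot1, each pressed down until its collar rested on the deck (12 to 22 N) and then turned 90°. The final wrist and scene pictures show both tabs across their slots and the rack empty.

The gripper was open and well clear of everything at hand-in. I did not touch the other things on the bench.

In one final detection the network reported only one jar. A second check with both fixed cameras and by colour found both. I had used all my picture views by then, so I did not look at the tray itself at the end.

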